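# Check a folding quadrat for square and log the verdict

## Robot

A 6-joint arm with a two-finger parallel gripper is mounted at the origin on the work surface. World frame = base frame: x ahead of the robot, y to its left, z up, the work surface at z = 0. Lengths are in m, angles in rad, forces in N, time in s.
With the tool pointing down it reaches from about 0.3 to 0.775 m from the base axis. Payload 14.6 kg.
Tool frame: the origin (TCP) lies at the very end of the fingers, on their centre line; the grasp point (between the pads) lies 19 mm behind it; x points along the fingers, z is the direction in which the jaws open and shut, and the axes are right-handed (so a half turn about x gives the same grasp; the last joint's range is limited). The gripper opens to 94 mm and grips with 3 to 60 N. Pads are 16 mm wide; open, the fingers measure 119 mm over their backs; the gripper's body (75 mm by 177 mm) begins 78 mm behind the grasp point.
Start: joints at [1.097, 0.3, 1.521, -0, 1.321, -0.067], TCP at [0.218, 0.505, 0.205] pointing down, gripper open.
Joint ranges: [-3.03, 3.03], [-0.79, 2.21], [0.23, 2.52], [-1.04, 4.18], [0, 3.07], [-2.55, 2.55]. Speed limits (rad/s): [2.22, 2.22, 2.57, 3.14, 3.14, 3.14].

## Interface

Orientations are given as [roll, pitch, yaw] about the fixed x, y, z axes, in that order (R = Rz(yaw) Ry(pitch) Rx(roll)).
In Python, from station import ctrl gives the robot as it stands. The module is installed in compiled form; this text tells all that it offers.
- The arm moves only by the tool servo_tool, never from a script. Its argument "motion" is one flat list of numbers, 4 for each row, row after row: the shift along the tool's x, y, z in mm, then the turn about the tool's x in degrees. In form: [dx, dy, dz, roll, dx, dy, dz, roll, ...]. A call has 1 to 20 rows; each row is the pose to reach, as a shift and turn from the pose commanded when the call began, along the tool's axes at that moment; what a row does not reach only later rows make up. A row lasts 1/8 s, in which the tool goes at most 62.5 mm and 10.7 degrees, less where a joint would pass 70% of its speed; a pose out of reach is approached as far as the arm can. A call with a gripper value outside its range is refused whole. "gripper" is the opening, from 0 (shut) to 1 (fully open), set as the call begins (left out, the last holds). The fingers move at their own pace and stop on an object; "force" is the grip in N (left out, the last holds). Time passes only in rows, so rows that repeat a pose let the fingers close. It gives the time, the measured TCP pose, the force and the opening at its end, in the units of the state.
- ctrl.get_obs(): the state, without advancing time (a new reading comes with each control period).
- ctrl.camera(name): name is "scene" or "top"; returns a dict with "color" (400x640x3 uint8, red, green, blue), "z_map" (400x640 float32, m along the optical axis (not along the pixel's ray), 0 where there is no reading), "fx", "fy", "cx", "cy" (pixels), "dist_coeffs" ([k1, k2, p1, p2, k3] as OpenCV has them; the pictures are not rectified), "rvec" (rotation vector, rad) and "tvec" (3), from world to camera coordinates, as OpenCV has them. Camera axes: x right, y down, z forward; pixel columns grow to the right and rows downward; lengths in m; the calibration is good to about 2 mm. A picture is of the moment at which its call begins.
- ctrl.hand_in(): hands the job in, once; it reports no verdict.
The state is a dict: "time_s": time; "qpos": joint angles; "joint_vel": joint speeds; "tau": joint torques, N m; "ee_pos": TCP position; "eef_rot": TCP orientation; "force": force on the tool from outside, world axes, zero at the start; "moment": the same for the moment, N m; "grip_width": finger opening in m.
Only numpy, scipy, OpenCV 4.12 (cv2) and the standard library are available. Lean on these libraries where they do the work, as an engineer would, in place of code of your own. Each camera call takes 0.05 s, during which the arm holds its last target.

## Task

Clear the specimen pots out of the sampling frame and stand them upright in the grey tray. Then measure the frame's inside diagonals with the slide rule, the red-dot corners first and the blue-dot corners next, laying the rule flat inside the frame and each time sliding it out until its two noses sit in both corners, without forcing the frame; put the rule back on its black rest mat, slid shut. If the two diagonals agree within 10 mm swing the green lever to its stop and let it spring back, otherwise the red lever; leave the other lever and the things around alone.

Things in the scene. Friction and masses are not known exactly. Their poses are not given: they have to be found in the camera images.
- red_near (a point): inside corner of the sampling frame, with a red dot, on the clamped bar; the point is the inner corner itself, 5 mm above the table. The frame is four aluminium bars 12 mm wide and 10 mm high, pinned at the corners stiffly, lying on the table (z=0), 200 mm inside along each side; one bar is clamped
- red_far (a point): the opposite inside corner, red dot, 5 mm above the table. The frame may be racked up to 0.1 rad, so that its inside diagonals (283 mm when square) differ by up to 30 mm; the pots stand inside it
- blue_near (a point): inside corner with a blue dot, on the clamped bar, 5 mm above the table
- blue_far (a point): the opposite inside corner, blue dot, 5 mm above the table
- rule_grip (a point): slide rule, 0.32 kg: pale rails 22 mm wide, 8 mm thick, with a yellow slide between them. This point is the middle of its black grip fin, 34 mm above the rule's underside; the fin is 14 mm thick (across the rule, its y), 30 mm long (along the rule, x), its top 48 mm above the underside; x points to the sliding nose, z up. Near the balance point: pinch it across to lift the rule
- slide_grip (a point): middle of the orange fin on the rule's slide, 34 mm above the rule's underside, 75 mm along the rule's x from rule_grip when shut; 14 mm thick across the rule, 20 mm long, top 48 mm above the underside. Draw it, or push it from behind, along the rule's x to extend the rule; pushed down or lifted it drags the whole rule along
- nose_tail (a point): centre of the rule's fixed steel nose (disc of radius 5 mm, 8 mm high), 114 mm behind rule_grip, 4 mm above the underside. Fully home in a corner its centre is 7 mm from the corner point
- nose_tip (a point): centre of the like nose at the end of the slide, 114 mm ahead of rule_grip when shut
- slide (a joint): how far the rule is slid out, 0 (shut) to 0.07 m; friction 0.25 N, stays where left. Distance of nose centres = 0.228 m + this; a corner-to-corner diagonal is about 0.242 m + this
- pot0_mid (a point): specimen pot, white square plastic 36 x 36 mm with amber band and round green lid, 48 mm high in all (square part 40 mm), 60 g; this point is its centre, 24 mm above its underside; axes along its sides. May be absent
- pot1_mid (a point): specimen pot, white square plastic 36 x 36 mm with amber band and round green lid, 48 mm high in all (square part 40 mm), 60 g; this point is its centre, 24 mm above its underside; axes along its sides. May be absent
- pot2_mid (a point): specimen pot, white square plastic 36 x 36 mm with amber band and round green lid, 48 mm high in all (square part 40 mm), 60 g; this point is its centre, 24 mm above its underside; axes along its sides. May be absent
- pot3_mid (a point): specimen pot, white square plastic 36 x 36 mm with amber band and round green lid, 48 mm high in all (square part 40 mm), 60 g; this point is its centre, 24 mm above its underside; axes along its sides. May be absent
- tray: grey open tray, outside 200 (its x) x 180 (its y) x 30 mm high, walls 4 mm, floor 4 mm; fixed; origin centre of underside
- rest: black rubber rest mat of the rule, 290 (its x) x 75 (its y) x 4 mm, fixed; origin centre of underside. The rule starts on it and belongs back on it, along its x, either way round
- pass_post (a point): green upright post (13 mm diameter, from 44 to 86 mm above the table) on the lever of the pass counter; this point on its axis, 70 mm above the table
- pass_pivot (a point): vertical axis of the green lever, 48 mm from the post's axis, 70 mm above the table; counter below is a fixed grey box 60 x 70 x 38 mm whose front faces this frame's -x
- pass_lever (a joint): green lever angle: 0 at rest, 0.9 rad at its stop; grows counter-clockwise seen from above, so the post sweeps in front of the counter towards its -y; a spring brings it back (1 N at rest to 3 N at the stop, felt at the post)
- fail_post (a point): red post of the fail counter, otherwise like pass_post
- fail_pivot (a point): vertical axis of the red lever, like pass_pivot
- fail_lever (a joint): red lever angle, like pass_lever
- dish: bystander: clear flat dish 86 mm across, 15 mm high, on the table
- dropper: bystander: amber dropper bottle 36 mm across, 85 mm high

How it is judged:
On the way, in this order (a step that is already met when the one before it is completed fails the run):
1. all the pots stand upright in the tray (x of pot0_mid in the frame of tray between -0.09 and 0.09 m and y of pot0_mid in the frame of tray between -0.08 and 0.08 m and height (world z) of each of pot0_mid, pot1_mid, pot2_mid, pot3_mid below 0.036 m and angle between each of pot0_mid, pot1_mid, pot2_mid, pot3_mid's own z axis and vertical below 0.2 rad and x of pot1_mid in the frame of tray between -0.09 and 0.09 m and y of pot1_mid in the frame of tray between -0.08 and 0.08 m and x of pot2_mid in the frame of tray between -0.09 and 0.09 m and y of pot2_mid in the frame of tray between -0.08 and 0.08 m and x of pot3_mid in the frame of tray between -0.09 and 0.09 m and y of pot3_mid in the frame of tray between -0.08 and 0.08 m), for 0.2 s.
2. the rule lies in the frame with its noses in both red corners (((horizontal distance between nose_tail and red_near below 0.0115 m and horizontal distance between nose_tip and red_far below 0.0115 m) or (horizontal distance between nose_tail and red_far below 0.0115 m and horizontal distance between nose_tip and red_near below 0.0115 m)) and height (world z) of each of nose_tail, nose_tip below 0.009 m and velocity of joint slide below 0.01 m/s), for 0.3 s.
3. the rule lies in the frame with its noses in both blue corners (((horizontal distance between nose_tail and blue_near below 0.0115 m and horizontal distance between nose_tip and blue_far below 0.0115 m) or (horizontal distance between nose_tail and blue_far below 0.0115 m and horizontal distance between nose_tip and blue_near below 0.0115 m)) and height (world z) of each of nose_tail, nose_tip below 0.009 m and velocity of joint slide below 0.01 m/s), for 0.3 s.
4. the right lever is swung to its stop: green if the diagonals agree within 10 mm, else red (3 mm leeway) (((horizontal distance between red_near and red_far between 0.2763 and 0.2893 m and value of joint pass_lever above 0.82 rad) or ((horizontal distance between red_near and red_far below 0.2793 m or horizontal distance between red_near and red_far above 0.2863 m) and value of joint fail_lever above 0.82 rad))), for 0.05 s.
5. both levers have sprung back (value of joint each of pass_lever, fail_lever below 0.1 rad), for 0.1 s.
At the end, for the whole second after the job is handed in: Every pot upright (within 0.2 rad) in the tray; the rule flat and at rest on its mat (fin within 30 mm of the mat's middle along it and 22 mm across, within 0.2 rad of its length), slid shut to 6 mm; both levers back within 0.1 rad of rest (all of step 1 and all of step 5 and x of rule_grip in the frame of rest between -0.03 and 0.03 m and y of rule_grip in the frame of rest between -0.022 and 0.022 m and angle between the x axis of rule and the x axis of rest, either way round below 0.2 rad and angle between rule_grip's own z axis and vertical below 0.1 rad and height (world z) of rule_grip below 0.044 m and value of joint slide below 0.006 m and linear speed of rule below 0.02 m/s); the robot touches nothing.
It fails at once if the wrong lever is swung (3 mm leeway about 10 mm) ((horizontal distance between red_near and red_far between 0.2793 and 0.2863 m and value of joint fail_lever above 0.5 rad) or ((horizontal distance between red_near and red_far below 0.2763 m or horizontal distance between red_near and red_far above 0.2893 m) and value of joint pass_lever above 0.5 rad)).
It fails at once if the frame is forced: a far corner is moved more than 6 mm (distance of any of red_far, blue_far from where it was at the start of the episode above 0.006 m).
It fails at once if a bystander is shoved more than 3 cm (distance of any of dish, dropper from where it was at the start of the episode above 0.03 m).
Of pot0, pot1, pot2, pot3 only 2 to 4 are there at a start; the rules pass over those that are not, and their reading is None.
At some moment in a run one of pot0, pot1, pot2, pot3 may be knocked a few centimetres aside while the robot is not near it.
Once in a run the grip may slacken for a moment while it holds something.
It also fails if it takes over 200 s, if anything falls off the work surface, if the arm or the gripper's body presses on something with over 40 N, if the wrist force passes 120 N, or if a joint passes its speed limit or range.

## Working session

There is one attempt and no reset: what is moved stays moved. The work goes in short steps, Python scripts to look and compute and a tool call to move; the robot and the scene stay as the last step left them, time stands still between calls to the robot, and variables do not carry over. Pictures are saved under pics/ and viewed, and the job is handed in when it is done.

Besides the shell and the picture viewer there is one more tool, called after ">>>" as name(argument=value, ...), one argument or row to a line, values as JSON. servo_tool: Moves the arm, as the interface text tells. Its arguments: {"type":"object","properties":{"motion":{"type":"array","items":{"type":"number"}},"gripper":{"type":"number"},"force":{"type":"number"}},"required":["motion"]}

```bash
mkdir -p pics; ls; cat > h.py <<'E'
import numpy as np, cv2
from station import ctrl
def cam(n):
    c=ctrl.camera(n); c['K']=np.array([[c['fx'],0,c['cx']],[0,c['fy'],c['cy']],[0,0,1.]]); c['d']=np.array(c['dist_coeffs'],float)
    c['R']=cv2.Rodrigues(np.array(c['rvec'],float))[0]; c['t']=np.array(c['tvec'],float).reshape(3); return c
def ray(c,uv,z):
    uv=np.array(uv,float).reshape(-1,1,2); n=cv2.undistortPoints(uv,c['K'],c['d']).reshape(-1,2)
    d=np.c_[n,np.ones(len(n))]@c['R']; o=-c['R'].T@c['t']
    s=(z-o[2])/d[:,2]; return o+d*s[:,None]
def proj(c,P):
    return cv2.projectPoints(np.array(P,float).reshape(-1,1,3),np.array(c['rvec'],float),np.array(c['tvec'],float),c['K'],c['d'])[0].reshape(-1,2)
def save(c,name,crop=None,scale=1):
    im=c['color'][:,:,::-1]
    if crop: x0,y0,x1,y1=crop; im=im[y0:y1,x0:x1]
    im=cv2.resize(im,None,fx=scale,fy=scale,interpolation=cv2.INTER_CUBIC) if scale!=1 else im
    cv2.imwrite('pics/'+name+'.png',im)
E
python3 - <<'E'
from h import *
o=ctrl.get_obs(); print(o)
for n in('scene','top'):
    c=cam(n); save(c,n+'0'); print(n,c['fx'],c['d'],-c['R'].T@c['t'],c['R'][2])
E
```

```text
pics
{'time_s': 0.0, 'qpos': array([ 1.09742455e+00,  3.00465583e-01,  1.52158785e+00, -2.13119781e-05,
        1.32070246e+00, -6.66490605e-02]), 'joint_vel': array([ 1.79706943e-05, -4.96510165e-04,  1.63278571e-04, -1.64841441e-03,
        8.38338199e-04,  2.04658053e-03]), 'tau': array([ 1.12009740e-03, -5.31801260e+01, -3.52730262e+01,  7.08900648e-02,
        2.44285783e-02, -1.34037778e-04]), 'ee_pos': array([0.21749148, 0.50488005, 0.20488649]), 'eef_rot': array([ 3.09268766,  1.5696329 , -2.02641875]), 'force': array([ 0.51932386, -0.7563516 , -0.3538717 ]), 'moment': array([ 0.0334635 , -0.01545118, -0.04071598]), 'grip_width': 0.09394776053238198}
scene 366.9003700099578 [-0.06723428  0.          0.          0.          0.        ] [ 1.14516917 -0.35647847  0.63542861] [-0.64560369  0.42975222 -0.63127562]
top 459.4906277670894 [-0.06974441  0.          0.          0.          0.        ] [0.34073458 0.03169888 1.12171703] [ 0.21105796 -0.01267685 -0.97739134]
```

View pics/top0.png

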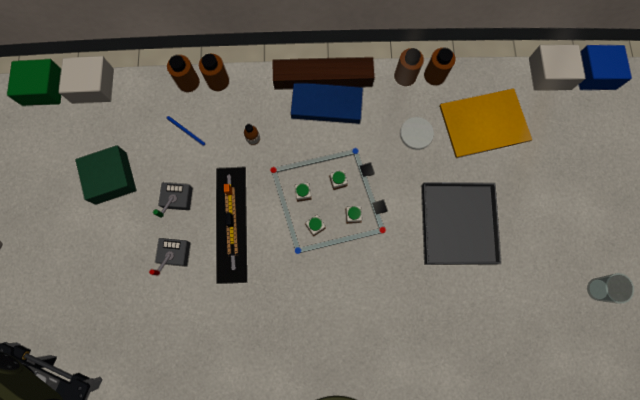

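View pics/scene0.png

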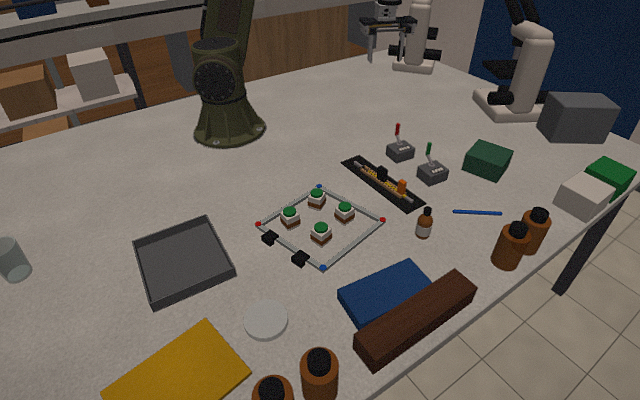

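The top view shows 4 pots in the frame, around (303,190), (339,178), (316,225) and (354,213). The tray is at (460,223). The rule is on its mat at (231,225), with its slide end pointing up in the image (+x). The levers are at (175,195) green and (172,250) red. The clamped bar is on the right, with red_near at (382,230) and blue_near at (355,151).

```bash
cat >> h.py <<'E'
def blobs(c,m,mn=8,mx=100000):
    n,l,s,ce=cv2.connectedComponentsWithStats(m.astype(np.uint8)); return [(ce[i],s[i,4],l==i) for i in range(1,n) if mn<=s[i,4]<=mx]
def hsv(c): return cv2.cvtColor(c['color'],cv2.COLOR_RGB2HSV)
E
python3 - <<'E'
from h import *
c=cam('top'); H=hsv(c); h,s,v=H[...,0].astype(int),H[...,1],H[...,2]
print(ray(c,[[320,200]],0))
for nm,m,z in(('red',((h<6)|(h>174))&(s>150)&(v>80),.01),('blue',(h>105)&(h<130)&(s>130)&(v>80),.01),('green',(h>45)&(h<80)&(s>120)&(v>50),.048),('orange',(h>4)&(h<16)&(s>180)&(v>100),.048)):
    for ce,a,_ in blobs(c,m,6,600): print(nm,ce.round(1),a,ray(c,[ce],z).round(4)[0])
save(c,'c1',(210,130,400,290),4)
save(c,'c2',(140,150,300,290),4)
c=cam('scene');save(c,'c3',(230,110,480,280),3)
E
```

```text
[[0.58488043 0.01762714 0.        ]]
red [273.  169.6] 25 [0.6647 0.1331 0.01  ]
red [382.  229.5] 26 [ 0.5039 -0.1315  0.01  ]
red [151.8 271.6] 21 [0.419  0.4301 0.01  ]
blue [185.3 130.2] 130 [0.7781 0.3584 0.01  ]
blue [354.9 150.8] 23 [ 0.7077 -0.0752  0.01  ]
blue [297.5 250.2] 28 [0.4601 0.0764 0.01  ]
green [338.2 177.3] 110 [ 0.6292 -0.0278  0.048 ]
green [302.  189.7] 110 [0.6012 0.0606 0.048 ]
green [353.7 212.6] 112 [ 0.5411 -0.061   0.048 ]
green [155.2 211.6] 17 [0.5589 0.4137 0.048 ]
green [314.7 223.6] 116 [0.5177 0.0327 0.048 ]
orange [226.  187.5] 40 [0.6126 0.2436 0.048 ]
```

View pics/c1.png

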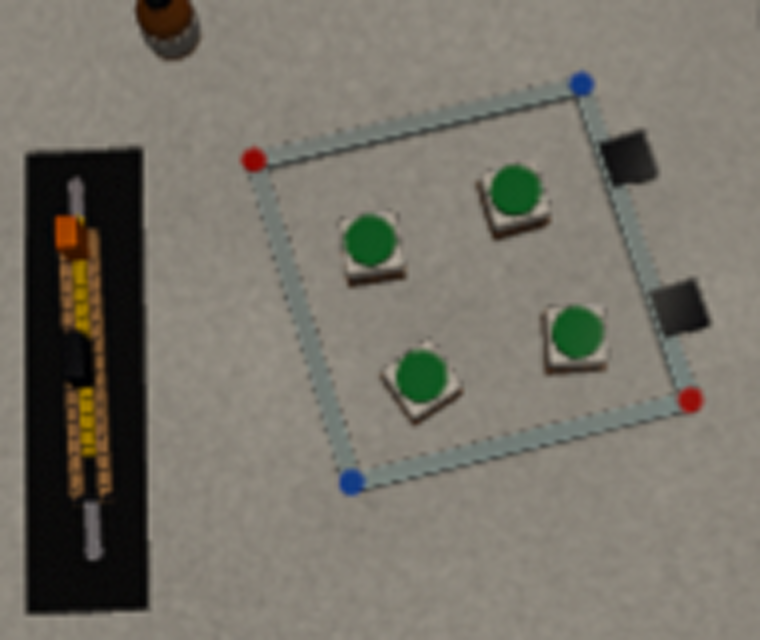

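View pics/c3.png

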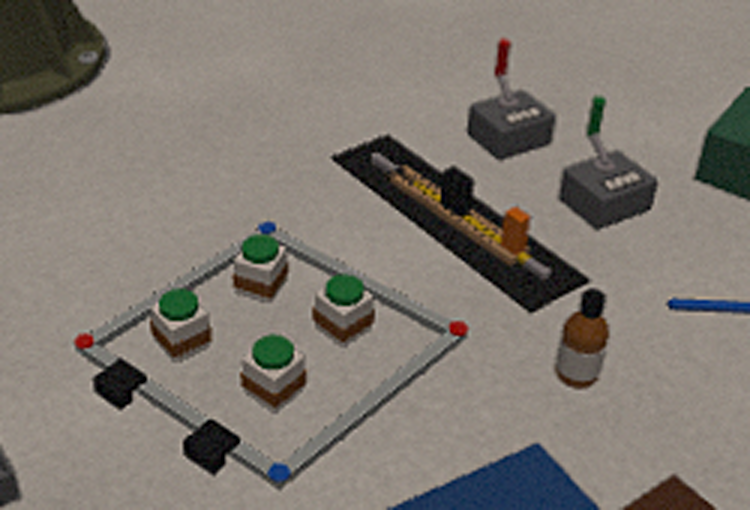

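```bash
cat >> h.py <<'E'
from scipy.spatial.transform import Rotation as Ro
def pose():
    o=ctrl.get_obs(); R=Ro.from_euler('xyz',o['eef_rot']).as_matrix(); return o,np.array(o['ee_pos']),R
def jaw():
    o,p,R=pose(); return np.degrees(np.arctan2(R[1,2],R[0,2]))
def plan(targets):
    """targets: list of (x,y,z,jawdeg mod 180 or None)"""
    o,p,R=pose(); j0=np.degrees(np.arctan2(R[1,2],R[0,2]))
    for t in targets:
        l=R.T@(np.array(t[:3])-p)*1000
        r=0
        if t[3] is not None:
            r=-((t[3]-j0+90)%180-90)   # tool x down: +roll turns jaw cw from above
        print('shift',l.round(1),'roll',round(r,1))
    print('t',round(o['time_s'],2),'p',p.round(4),'jaw',round(j0,1),'q6',round(o['qpos'][5],2),'q1',round(o['qpos'][0],2),'gw',round(o['grip_width'],4),'F',np.array(o['force']).round(1))
def pots(c):
    H=hsv(c); h,s,v=H[...,0].astype(int),H[...,1],H[...,2]; out=[]
    for ce,a,m in blobs(c,(h>45)&(h<80)&(s>120)&(v>50),60,250):
        P=ray(c,[ce],.048)[0]
        if not(0.3<P[0]<.75 and -.5<P[1]<.25): continue
        # top view square face z=.04
        u,w=ce; yy,xx=np.mgrid[0:400,0:640]
        near=np.hypot(xx-u,yy-w-1)<14
        mm=near&(((s<60)&(v>155))|m)
        out.append((P,mm))
    return out
E
python3 - <<'E'
from h import *
c=cam('top'); H=hsv(c)
print(H[189:200,303],'\n table',H[210,330])
for u,v in((303,197),(310,190),(354,220)): print(H[v,u])
g=H[...,2].copy()
# tray: dark region
m=(H[...,2]<110)
for ce,a,k in blobs(c,m,3000,12000):
    if ce[0]>400 or 200<ce[0]<260:
        cn=cv2.findContours(k.astype(np.uint8),0,2)[0][0]; r=cv2.minAreaRect(cn); b=cv2.boxPoints(r)
        print(ce,a,b.round(1).tolist()); print(ray(c,b,.03 if ce[0]>400 else .004).round(4))
save(c,'c4',(410,170,510,280),5)
plan([(0.5,0,.2,0)])
E
```

```text
[[ 67 211  86]
 [ 67 210  85]
 [ 67 211  86]
 [ 67 205  86]
 [ 68 211  86]
 [ 67 216  85]
 [ 67 204  80]
 [ 57  81  72]
 [ 23  34  90]
 [ 14  40  71]
 [ 12 128  50]] 
 table [ 19  30 134]
[23 34 90]
[ 20  33 116]
[ 28  35 101]
[231.04944227 226.26409406] 3317 [[216.0, 283.0], [216.0, 166.0], [247.0, 166.0], [247.0, 283.0]]
[[0.3879 0.2747 0.004 ]
 [0.6809 0.2784 0.004 ]
 [0.6781 0.1995 0.004 ]
 [0.3857 0.1999 0.004 ]]
[459.96135572 223.36078556] 6314 [[421.0, 182.0], [500.0, 182.0], [500.0, 264.0], [421.0, 264.0]]
[[ 0.6156 -0.2323  0.03  ]
 [ 0.6096 -0.4308  0.03  ]
 [ 0.4076 -0.4075  0.03  ]
 [ 0.4151 -0.2164  0.03  ]]
shift [   5.4 -459.2 -352.1] roll 66.7
t 0.25 p [0.2176 0.505  0.2052] jaw 66.7 q6 -0.07 q1 1.1 gw 0.0942 F [1.1 0.6 0.3]
```

View pics/c4.png

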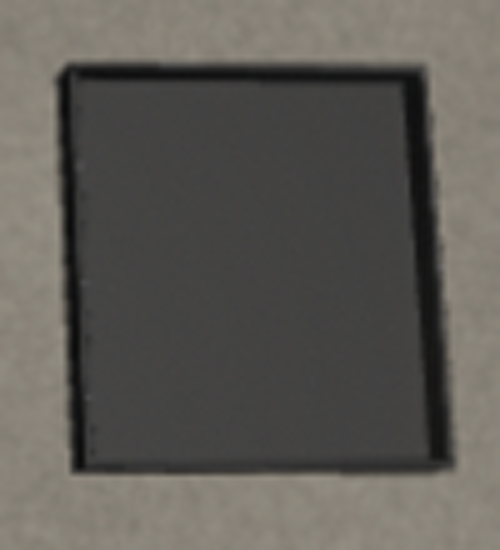

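```bash
python3 - <<'E'
from h import *
c=cam('top')
def w(pts,z): return ray(c,[(210+a/4,130+b/4) for a,b in pts],z)
for n,e in dict(A=[(346,284),(404,276)],B=[(496,237),(549,221)],C=[(414,418),(461,384)],C2=[(414,418),(383,378)],D=[(546,372),(606,369)]).items():
    P=w(e,0.0); d=P[1]-P[0]; print(n,np.degrees(np.arctan2(d[1],d[0]))%90,np.linalg.norm(d))
# lid centers two view
for P,_ in pots(c): print('top',P.round(4))
c=cam('scene')
for P,_ in pots(c): print('scene',P.round(4))
E
```

```text
A 6.174984653478845 0.03655214654196429
B 15.35733254927247 0.03502277715919683
C 34.24646878618262 0.03586410416698024
C2 35.751894128285535 0.0314333504437689
D 0.9819068355108982 0.037240209622871494
top [ 0.6294 -0.0279  0.048 ]
top [0.6012 0.0605 0.048 ]
top [ 0.5411 -0.061   0.048 ]
top [0.5177 0.0327 0.048 ]
scene [0.5233 0.0294 0.048 ]
scene [0.6064 0.0576 0.048 ]
scene [ 0.5456 -0.0636  0.048 ]
scene [ 0.6341 -0.03    0.048 ]
```

```bash
python3 - <<'E'
from h import *
c=cam('top')
P=ray(c,[(410+a/5,170+b/5) for a,b in [(62,68),(424,68),(453,468),(75,470)]],.03)
print(P.round(4)); ce=P.mean(0); ax=(P[0]-P[3]+P[1]-P[2])/2; print(ce,np.linalg.norm(ax),np.linalg.norm(P[0]-P[1]),np.degrees(np.arctan2(ax[1],ax[0])))
a=np.arctan2(ax[1],ax[0]); ex=np.array([np.cos(a),np.sin(a)]); ey=np.array([-ex[1],ex[0]])
for i in(1,-1):
  for j in(1,-1): print(i,j,(ce[:2]+ex*45*i/1000+ey*38*j/1000).round(4))
plan([(.542,-.062,.1,1),(.542,-.062,.014,1),(.542,-.062,.014,91)])
E
```

```text
[[ 0.6115 -0.2354  0.03  ]
 [ 0.6059 -0.4171  0.03  ]
 [ 0.4085 -0.4091  0.03  ]
 [ 0.4147 -0.226   0.03  ]]
[ 0.51013435 -0.32189246  0.03      ] 0.19725186596583694 0.18169486266142984 -2.5300120060831373
1 1 [ 0.5568 -0.2859]
1 -1 [ 0.5534 -0.3618]
-1 1 [ 0.4669 -0.2819]
-1 -1 [ 0.4635 -0.3579]
shift [ 105.4 -522.3 -392.4] roll 65.7
shift [ 191.4 -522.3 -392.4] roll 65.7
shift [ 191.4 -522.3 -392.4] roll -24.3
t 0.4 p [0.2176 0.505  0.2053] jaw 66.7 q6 -0.07 q1 1.1 gw 0.0945 F [ 0.4 -1.2  1. ]
```

>>> servo_tool(
  motion=[80,-522,-392,66,80,-522,-392,66,80,-522,-392,66,80,-522,-392,66,80,-522,-392,66,80,-522,-392,66,80,-522,-392,66,80,-522,-392,66,80,-522,-392,66,80,-522,-392,66,80,-522,-392,66,80,-522,-392,66,80,-522,-392,66,80,-522,-392,66],
  gripper=0.66,
  force=20,
)

```text
time_s: 2.15
ee_pos: [0.5417, -0.0604, 0.1258]
eef_rot: [-0.079, 1.57, -0.065]
force: [-0.0, 0.4, 0.3]
grip_width: 0.0618
```

```bash
python3 - <<'E'
from h import *
plan([(.543,-.062,.014,1)])
for n in('top','scene'):
    c=cam(n); save(c,'p1'+n,(210,110,530,310),2.4)
    for P,_ in pots(c): print(n,P.round(4))
E
```

```text
shift [111.8  -1.6   1.2] roll -0.2
t 2.15 p [ 0.5417 -0.0604  0.1258] jaw 0.8 q6 -0.19 q1 -0.18 gw 0.0618 F [-0.   0.4  0.3]
top [0.6012 0.0606 0.048 ]
top [0.5177 0.0327 0.048 ]
scene [0.5232 0.0296 0.048 ]
scene [0.6064 0.0575 0.048 ]
scene [ 0.5458 -0.0635  0.048 ]
scene [ 0.6347 -0.0302  0.048 ]
```

>>> servo_tool(
  motion=[50,-2,1,0,90,-2,1,0,112,-2,1,0,112,-2,1,0],
)

```text
time_s: 2.75
ee_pos: [0.5421, -0.0629, 0.0124]
eef_rot: [2.945, 1.568, 2.958]
force: [-0.5, 0.7, 0.2]
grip_width: 0.0616
```

>>> servo_tool(
  motion=[0,0,0,0,0,0,0,0,0,0,0,0,0,0,0,0,-80,0,0,0,-80,0,0,0,-80,0,0,0],
  gripper=0,
)

```text
time_s: 3.62
ee_pos: [0.5434, -0.0635, 0.0942]
eef_rot: [-0.196, 1.569, -0.183]
force: [-0.4, 0.9, -1.2]
grip_width: 0.036
```

```bash
python3 - <<'E'
from h import *
plan([(.5534,-.3618,.095,-2.5),(.5534,-.3618,.02,-2.5)])
E
```

```text
shift [  -0.6 -298.4    6.4] roll 3.2
shift [  74.4 -298.4    6.3] roll 3.2
t 3.62 p [ 0.5434 -0.0635  0.0942] jaw 0.7 q6 -0.2 q1 -0.18 gw 0.036 F [-0.4  0.9 -1.2]
```

>>> servo_tool(
  motion=[0,-298,6,3,0,-298,6,3,0,-298,6,3,0,-298,6,3,0,-298,6,3,0,-298,6,3,40,-298,6,3,65,-298,6,3,76,-298,6,3,76,-298,6,3,76,-298,6,3],
)

```text
time_s: 5.0
ee_pos: [0.5526, -0.3607, 0.0171]
eef_rot: [2.366, 1.57, 2.327]
force: [0.2, -0.3, -0.8]
grip_width: 0.0358
```

>>> servo_tool(
  motion=[0,0,0,0,0,0,0,0,-50,0,0,0,-110,0,0,0,-110,0,0,0],
  gripper=0.62,
)

```text
time_s: 5.62
ee_pos: [0.5543, -0.3625, 0.133]
eef_rot: [-0.592, 1.562, -0.632]
force: [0.8, 0.0, -0.3]
grip_width: 0.0584
```

```bash
python3 - <<'E'
from h import *
for n in('top','scene'):
    c=cam(n); save(c,'p2'+n,(210,110,530,310),2.4)
    for P,_ in pots(c): print(n,P.round(4))
plan([(.632,-.029,.128,15.4),(.632,-.029,.014,15.4)])
E
```

```text
top [ 0.6292 -0.0278  0.048 ]
top [0.6012 0.0606 0.048 ]
top [ 0.5508 -0.3592  0.048 ]
top [0.5177 0.0327 0.048 ]
scene [0.5232 0.0297 0.048 ]
scene [0.6066 0.0576 0.048 ]
scene [ 0.6344 -0.0303  0.048 ]
scene [ 0.5512 -0.3589  0.048 ]
shift [ -0.6 335.2  66.1] roll -17.7
shift [113.4 335.3  66. ] roll -17.7
t 5.72 p [ 0.5525 -0.3613  0.1275] jaw -2.3 q6 -0.59 q1 -0.63 gw 0.0581 F [-0.7  0.  -1.2]
```

View pics/p2top.png

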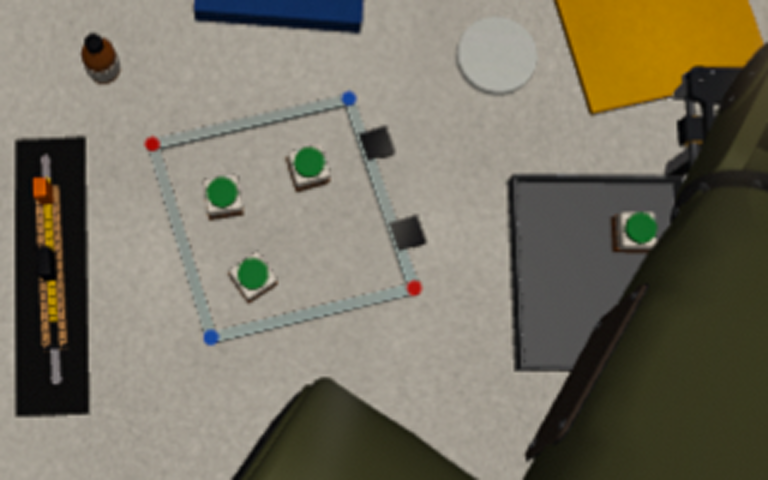

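The first pot stands upright in the tray at (476,205). The other three haven't moved. Pot B is next.

>>> servo_tool(
  motion=[0,335,66,-18,0,335,66,-18,0,335,66,-18,0,335,66,-18,0,335,66,-18,0,335,66,-18,0,335,66,-18,55,335,66,-18,95,335,66,-18,114,335,66,-18,114,335,66,-18,114,335,66,-18],
)

```text
time_s: 7.22
ee_pos: [0.6328, -0.0297, 0.0151]
eef_rot: [-0.393, 1.569, -0.12]
force: [0.1, 0.4, -0.7]
grip_width: 0.0581
```

>>> servo_tool(
  motion=[0,0,0,0,0,0,0,0,0,0,0,0,0,0,0,0,-80,0,0,0,-80,0,0,0,-80,0,0,0],
  gripper=0,
)

```text
time_s: 8.1
ee_pos: [0.6323, -0.0293, 0.0942]
eef_rot: [-0.372, 1.569, -0.098]
force: [-0.4, -0.9, -0.6]
grip_width: 0.0358
```

```bash
python3 - <<'E'
from h import *
plan([(.4635,-.3579,.095,-2.5),(.4635,-.3579,.018,-2.5)])
E
```

```text
shift [  -1.1 -270.7 -251.5] roll 18.2
shift [  75.9 -270.7 -251.6] roll 18.2
t 8.1 p [ 0.6323 -0.0293  0.0942] jaw 15.7 q6 -0.38 q1 -0.1 gw 0.0358 F [-0.4 -0.9 -0.6]
```

>>> servo_tool(
  motion=[0,-271,-251,18,0,-271,-251,18,0,-271,-251,18,0,-271,-251,18,0,-271,-251,18,0,-271,-251,18,0,-271,-251,18,0,-271,-251,18,40,-271,-251,18,65,-271,-251,18,74,-271,-251,18,74,-271,-251,18,74,-271,-251,18],
)

```text
time_s: 9.72
ee_pos: [0.4642, -0.3578, 0.0201]
eef_rot: [-0.642, 1.57, -0.681]
force: [-0.1, -0.1, -0.1]
grip_width: 0.0359
```

>>> servo_tool(
  motion=[0,0,0,0,0,0,0,0,-50,0,0,0,-110,0,0,0,-110,0,0,0],
  gripper=0.62,
)

```text
time_s: 10.35
ee_pos: [0.4652, -0.3594, 0.1344]
eef_rot: [-0.676, 1.562, -0.717]
force: [0.6, -0.0, 0.1]
grip_width: 0.0584
```

```bash
python3 - <<'E'
from h import *
for n in('top','scene'):
    c=cam(n); save(c,'p3'+n,(210,110,530,310),2.4)
    for P,_ in pots(c): print(n,P.round(4))
plan([(.604,.059,.128,6),(.604,.059,.014,6)])
E
```

```text
top [0.6012 0.0606 0.048 ]
top [ 0.5508 -0.3592  0.048 ]
top [0.5177 0.0327 0.048 ]
top [ 0.4625 -0.3571  0.048 ]
scene [0.5234 0.0298 0.048 ]
scene [0.6065 0.0576 0.048 ]
scene [ 0.4625 -0.3571  0.048 ]
scene [ 0.5507 -0.3587  0.048 ]
shift [  1.5 422.4 123.5] roll -8.3
shift [115.5 422.4 123.4] roll -8.3
t 10.45 p [ 0.4636 -0.3581  0.1296] jaw -2.3 q6 -0.68 q1 -0.72 gw 0.0581 F [-0.2  0.4  0.2]
```

>>> servo_tool(
  motion=[0,422,123,-8,0,422,123,-8,0,422,123,-8,0,422,123,-8,0,422,123,-8,0,422,123,-8,0,422,123,-8,0,422,123,-8,0,422,123,-8,55,422,123,-8,95,422,123,-8,116,422,123,-8,116,422,123,-8,116,422,123,-8],
)

```text
time_s: 12.2
ee_pos: [0.604, 0.0578, 0.0145]
eef_rot: [-0.119, 1.57, -0.021]
force: [-0.2, 0.1, -0.0]
grip_width: 0.0579
```

>>> servo_tool(
  motion=[0,0,0,0,0,0,0,0,0,0,0,0,0,0,0,0,-80,0,0,0,-80,0,0,0,-80,0,0,0],
  gripper=0,
)

```text
time_s: 13.08
ee_pos: [0.6039, 0.0587, 0.0941]
eef_rot: [-0.055, 1.569, 0.045]
force: [0.1, -0.3, -1.2]
grip_width: 0.0359
```

```bash
python3 - <<'E'
from h import *
plan([(.5568,-.2859,.095,-2.5),(.5568,-.2859,.018,-2.5)])
E
```

```text
shift [  -1.  -338.2  -81. ] roll 8.2
shift [  76.  -338.2  -81.2] roll 8.2
t 13.07 p [0.6039 0.0587 0.0941] jaw 5.7 q6 -0.06 q1 0.04 gw 0.0359 F [ 0.1 -0.3 -1.2]
```

>>> servo_tool(
  motion=[0,-338,-81,8,0,-338,-81,8,0,-338,-81,8,0,-338,-81,8,0,-338,-81,8,0,-338,-81,8,0,-338,-81,8,0,-338,-81,8,40,-338,-81,8,65,-338,-81,8,75,-338,-81,8,75,-338,-81,8,75,-338,-81,8],
)

```text
time_s: 14.7
ee_pos: [0.5569, -0.2853, 0.019]
eef_rot: [-0.453, 1.57, -0.493]
force: [-0.7, 1.2, -0.7]
grip_width: 0.036
```

>>> servo_tool(
  motion=[0,0,0,0,0,0,0,0,-50,0,0,0,-110,0,0,0,-110,0,0,0],
  gripper=0.62,
)

```text
time_s: 15.32
ee_pos: [0.5582, -0.2868, 0.1337]
eef_rot: [-0.494, 1.562, -0.534]
force: [1.2, -0.2, -0.8]
grip_width: 0.0585
```

```bash
python3 - <<'E'
from h import *
for n in('top','scene'):
    c=cam(n); save(c,'p4'+n,(210,110,530,310),2.4)
    for P,_ in pots(c): print(n,P.round(4))
plan([(.5205,.031,.128,35),(.5205,.031,.014,35)])
E
```

```text
top [ 0.5559 -0.2811  0.048 ]
top [0.5177 0.0327 0.048 ]
scene [0.5235 0.0297 0.048 ]
scene [ 0.4626 -0.3572  0.048 ]
scene [ 0.5556 -0.2836  0.048 ]
scene [ 0.5508 -0.3588  0.048 ]
shift [  0.5 315.  -48.7] roll -37.3
shift [114.5 315.1 -48.7] roll -37.3
t 15.43 p [ 0.5564 -0.2857  0.1286] jaw -2.3 q6 -0.49 q1 -0.53 gw 0.0581 F [ 0.5 -0.1 -0. ]
```

>>> servo_tool(
  motion=[0,315,-49,-37,0,315,-49,-37,0,315,-49,-37,0,315,-49,-37,0,315,-49,-37,0,315,-49,-37,0,315,-49,-37,0,315,-49,-37,55,315,-49,-37,95,315,-49,-37,115,315,-49,-37,115,315,-49,-37,115,315,-49,-37],
)

```text
time_s: 17.05
ee_pos: [0.5208, 0.0304, 0.0143]
eef_rot: [-0.64, 1.57, -0.035]
force: [-0.5, -0.4, 0.0]
grip_width: 0.0581
```

>>> servo_tool(
  motion=[0,0,0,0,0,0,0,0,0,0,0,0,0,0,0,0,-80,0,0,0,-80,0,0,0,-80,0,0,0],
  gripper=0,
)

```text
time_s: 17.92
ee_pos: [0.5206, 0.031, 0.0941]
eef_rot: [-0.619, 1.569, -0.014]
force: [0.4, -1.0, -0.3]
grip_width: 0.0362
```

```bash
python3 - <<'E'
from h import *
plan([(.4669,-.2819,.095,-2.5),(.4669,-.2819,.018,-2.5)])
c=cam('scene')
for P,_ in pots(c): print(P.round(4))
E
```

```text
shift [  -1.  -226.7 -222.2] roll 37.2
shift [  76.  -226.7 -222.4] roll 37.2
t 17.93 p [0.5206 0.031  0.0941] jaw 34.7 q6 -0.62 q1 -0.01 gw 0.0362 F [ 0.4 -1.  -0.3]
[0.4253 0.0892 0.048 ]
[ 0.4625 -0.3571  0.048 ]
[ 0.5554 -0.2835  0.048 ]
[ 0.5511 -0.3589  0.048 ]
```

>>> servo_tool(
  motion=[0,-227,-222,37,0,-227,-222,37,0,-227,-222,37,0,-227,-222,37,0,-227,-222,37,0,-227,-222,37,0,-227,-222,37,0,-227,-222,37,40,-227,-222,37,65,-227,-222,37,75,-227,-222,37,75,-227,-222,37,75,-227,-222,37],
)

```text
time_s: 19.6
ee_pos: [0.4673, -0.2818, 0.0192]
eef_rot: [-0.544, 1.57, -0.583]
force: [0.2, 0.2, -0.7]
grip_width: 0.0361
```

>>> servo_tool(
  motion=[0,0,0,0,0,0,0,0,-50,0,0,0,-120,0,0,0,-120,0,0,0,-120,140,0,0,-120,240,0,0,-120,240,0,0,-120,240,0,0],
  gripper=0.62,
)

```text
time_s: 20.72
ee_pos: [0.476, -0.0401, 0.1379]
eef_rot: [2.925, 1.57, 2.885]
force: [1.4, 0.3, -0.4]
grip_width: 0.0581
```

```bash
python3 - <<'E'
from h import *
for n in('top','scene'):
    c=cam(n); save(c,'p5'+n)
    for P,_ in pots(c): print(n,P.round(4))
    if n=='scene': save(c,'p5c',(330,110,450,240),5)
    else: save(c,'p5d',(210,155,255,290),5)
E
```

```text
top [ 0.5553 -0.2844  0.048 ]
top [ 0.5508 -0.3592  0.048 ]
top [ 0.4659 -0.2806  0.048 ]
top [ 0.4625 -0.3571  0.048 ]
scene [ 0.4655 -0.2804  0.048 ]
scene [ 0.4626 -0.3573  0.048 ]
scene [ 0.5555 -0.2836  0.048 ]
scene [ 0.551  -0.3588  0.048 ]
```

View pics/p5scene.png

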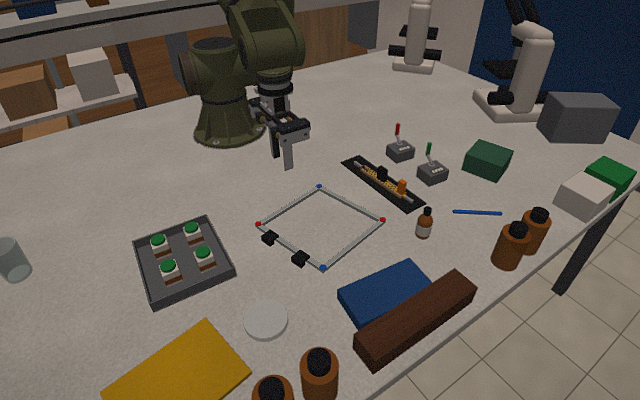

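View pics/p5d.png

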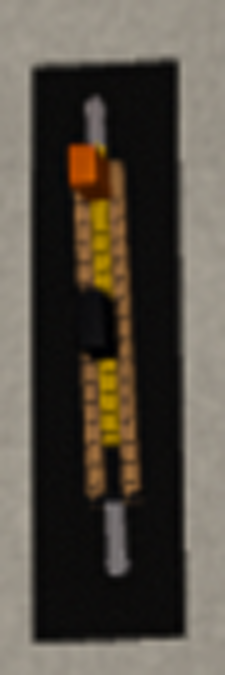

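View pics/p5c.png

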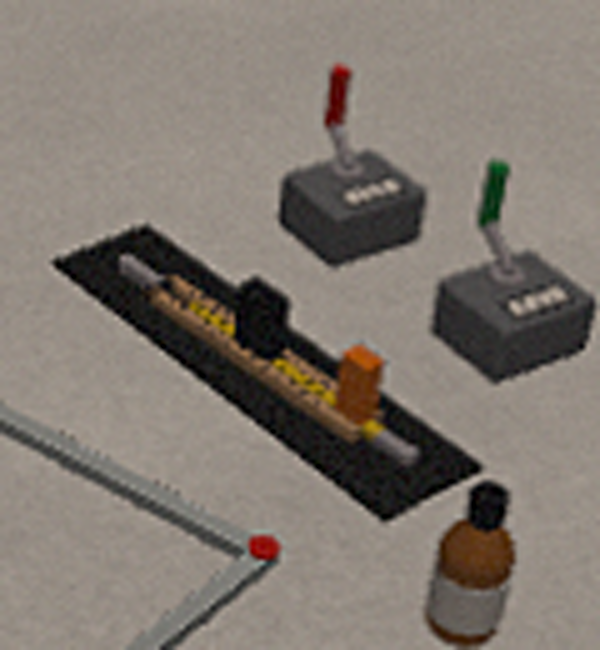

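All four pots stand upright in the tray. Next I locate the rule from its nose ends, (95,97) and (117,577) in the 5x crop, and its orange fin.

```bash
cat > r.py <<'E'
from h import *
def grey(c,lo=None): pass
E
python3 - <<'E'
from h import *
c=cam('top')
f=lambda L,z:ray(c,[(210+a/5,155+b/5) for a,b in L],z)
P=f([(95,97),(117,577)],.012); d=P[0]-P[1]; print(P.round(4),np.linalg.norm(d),np.degrees(np.arctan2(d[1],d[0])),'mid',P.mean(0))
print('orange top',f([(68,145),(97,145),(97,186),(68,186)],.052).round(4))
c=cam('scene')
g=lambda L,z:ray(c,[(330+a/5,110+b/5) for a,b in L],z)
P=g([(122,260),(418,455)],.012); d=P[1]-P[0]; print(P.round(4),np.linalg.norm(d),np.degrees(np.arctan2(d[1],d[0])),'mid',P.mean(0))
print('mat',g([(150,225),(52,262),(386,520),(482,467)],.004).round(4))
print('orange top',g([(338,356),(363,346),(383,358),(358,368)],.052).round(4))
print('black top',g([(236,287),(252,277),(288,305),(272,312)],.052).round(4))
E
```

```text
[[0.6553 0.2436 0.012 ]
 [0.4162 0.2313 0.012 ]] 0.23941092075515497 2.932859044960957 mid [0.53579749 0.23742967 0.012     ]
orange top [[0.6205 0.2487 0.052 ]
 [0.62   0.2347 0.052 ]
 [0.5998 0.2345 0.052 ]
 [0.6002 0.2485 0.052 ]]
[[0.4272 0.2273 0.012 ]
 [0.6607 0.2455 0.012 ]] 0.23423266239292925 4.453443367847165 mid [0.54391375 0.23642247 0.012     ]
mat [[0.3967 0.2733 0.004 ]
 [0.3956 0.1981 0.004 ]
 [0.6827 0.2028 0.004 ]
 [0.6809 0.2745 0.004 ]]
orange top [[0.6091 0.2295 0.052 ]
 [0.61   0.2466 0.052 ]
 [0.6237 0.2481 0.052 ]
 [0.6227 0.2311 0.052 ]]
black top [[0.53   0.226  0.052 ]
 [0.5275 0.2398 0.052 ]
 [0.5592 0.2385 0.052 ]
 [0.5592 0.2269 0.052 ]]
```

```bash
python3 - <<'E'
from h import *
plan([(.538,.2365,.12,-86.5),(.538,.2365,.019,-86.5)])
E
```

```text
shift [ 17.9 280.4  50.9] roll 84.3
shift [118.9 280.4  51. ] roll 84.3
t 20.93 p [ 0.4763 -0.0417  0.138 ] jaw -2.2 q6 -0.13 q1 -0.16 gw 0.0583 F [ 0.1 -1.  -0.6]
```

>>> servo_tool(
  motion=[18,280,51,84,18,280,51,84,18,280,51,84,18,280,51,84,18,280,51,84,18,280,51,84,18,280,51,84,18,280,51,84,18,280,51,84,18,280,51,84],
  gripper=0.45,
)

```text
time_s: 22.18
ee_pos: [0.5393, 0.2341, 0.1199]
eef_rot: [-1.116, 1.57, -2.624]
force: [0.1, -0.4, 0.4]
grip_width: 0.0423
```

```bash
python3 - <<'E'
from h import *
plan([(.538,.2365,.12,-86.5),(.538,.2365,.019,-86.5)])
c=cam('scene'); save(c,'q1',(300,80,460,240),4)
E
```

```text
shift [-0.1 -1.1 -2.4] roll 0.1
shift [100.9  -1.1  -2.5] roll 0.1
t 22.18 p [0.5393 0.2341 0.1199] jaw -86.4 q6 1.86 q1 0.35 gw 0.0423 F [ 0.1 -0.4  0.4]
```

View pics/q1.png

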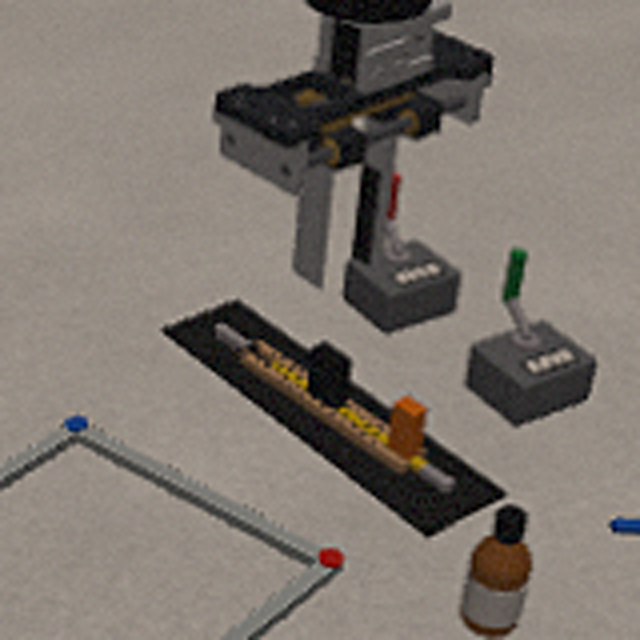

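>>> servo_tool(
  motion=[50,-1,-2,0,85,-1,-2,0,101,-1,-2,0,101,-1,-2,0,101,-1,-2,0],
)

```text
time_s: 22.85
ee_pos: [0.5385, 0.2376, 0.0209]
eef_rot: [1.849, 1.569, 0.343]
force: [-0.3, -0.8, 0.2]
grip_width: 0.0422
```

>>> servo_tool(
  motion=[0,0,0,0,0,0,0,0,0,0,0,0,0,0,0,0],
  gripper=0,
  force=40,
)

```text
time_s: 23.35
ee_pos: [0.5377, 0.2377, 0.0197]
eef_rot: [2.164, 1.57, 0.658]
force: [-0.7, 0.9, 2.5]
grip_width: 0.0138
```

>>> servo_tool(
  motion=[-30,0,0,0,-60,0,0,0,-60,0,0,0,-60,0,0,0],
)

```text
time_s: 23.85
ee_pos: [0.5369, 0.2372, 0.0779]
eef_rot: [-1.261, 1.569, -2.768]
force: [-0.2, -0.0, -3.9]
grip_width: 0.0137
```

```bash
python3 - <<'E'
from h import *
plan([(.53,.2,.12,-31.5)])
c=cam('scene'); save(c,'q2',(300,80,460,240),4)
c=cam('top'); save(c,'q2t',(190,150,270,290),5)
E
```

```text
shift [-42.1  -9.4  36.7] roll -54.8
t 23.85 p [0.5369 0.2372 0.0779] jaw -86.3 q6 1.86 q1 0.35 gw 0.0137 F [-0.2 -0.  -3.9]
```

View pics/q2.png

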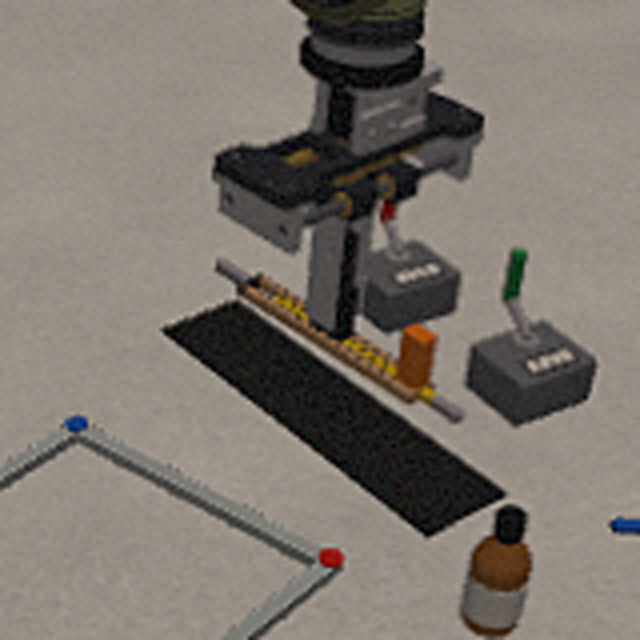

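View pics/q2t.png

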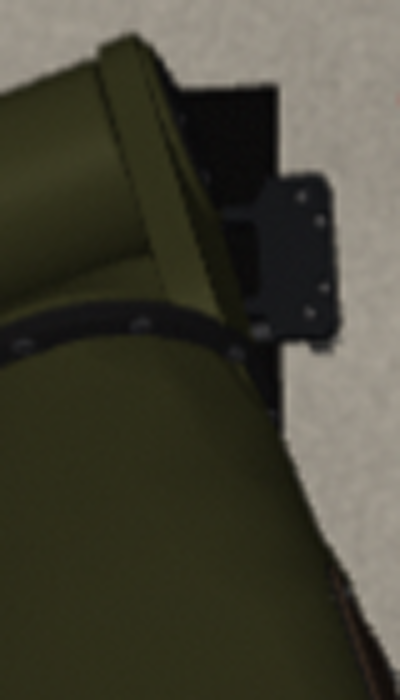

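```bash
cat >> h.py <<'E'
def dots(c):
    H=hsv(c); h,s,v=H[...,0].astype(int),H[...,1],H[...,2]; r={}
    for nm,m in(('red',((h<6)|(h>174))&(s>150)&(v>80)),('blue',(h>105)&(h<130)&(s>130)&(v>80))):
        for ce,a,_ in blobs(c,m,10,60):
            P=ray(c,[ce],.0105)[0]
            if .4<P[0]<.75 and -.16<P[1]<.16: r[nm+('_near' if (P[1]<-.1 or (nm=='blue' and P[1]<0)) else '_far')]=P
    return r
E
python3 - <<'E'
from h import *
for n in('top','scene'):
    c=cam(n); d=dots(c); print(n,{k:v[:2].round(4).tolist() for k,v in d.items()})
    P=np.array([d[k][:2] for k in d]); 
    if len(d)==4:
        m=P.mean(0); print(m, {k:(m+(d[k][:2]-m)*200/212).round(4).tolist() for k in d})
        print([np.linalg.norm(d[a+'_far']-d[a+'_near']) for a in('red','blue')])
E
```

```text
top {'red_far': [0.6646, 0.133], 'red_near': [0.5038, -0.1314], 'blue_near': [0.7075, -0.0751], 'blue_far': [0.4601, 0.0764]}
[0.58399141 0.00072685] {'red_far': [0.66, 0.1256], 'red_near': [0.5084, -0.1239], 'blue_near': [0.7005, -0.0708], 'blue_far': [0.4671, 0.0721]}
[np.float64(0.30944291014372866), np.float64(0.2901006925072252)]
scene {'red_far': [0.666, 0.1322], 'red_near': [0.5051, -0.1322], 'blue_far': [0.4619, 0.0758], 'blue_near': [0.7101, -0.0756]}
[5.85791277e-01 1.68880851e-05] {'red_far': [0.6615, 0.1247], 'red_near': [0.5097, -0.1248], 'blue_far': [0.4689, 0.0715], 'blue_near': [0.703, -0.0713]}
[np.float64(0.3095278797902979), np.float64(0.29066979500385365)]
```

```bash
python3 - <<'E'
from h import *
plan([(.575,-.0158,.08,-31.3),(.575,-.0158,.03,-31.3)])
E
```

```text
shift [ -1.6  21.5 255. ] roll -55.0
shift [ 48.4  21.6 254.9] roll -55.0
t 24.05 p [0.5372 0.2373 0.0783] jaw -86.3 q6 1.86 q1 0.35 gw 0.0138 F [ 0.6  0.2 -3.4]
```

>>> servo_tool(
  motion=[-2,4,42,-9,-2,8,85,-18,-2,11,127,-27,-2,15,170,-36,-2,18,212,-45,-2,21,255,-55,-2,21,255,-55,-2,21,255,-55,20,21,255,-55,38,21,255,-55,38,21,255,-55,38,21,255,-55],
)

```text
time_s: 25.55
ee_pos: [0.5753, -0.0154, 0.042]
eef_rot: [0.412, 1.57, -0.134]
force: [-0.4, 0.5, -3.7]
grip_width: 0.0135
```

```bash
python3 - <<'E'
from h import *
plan([(.575,-.0158,.0165,-31.3)])
c=cam('scene'); save(c,'q3',(240,130,400,280),4.8)
c=cam('top'); save(c,'q3t',(240,130,400,280),4.8)
E
```

```text
shift [25.5 -0.5 -0.1] roll 0.0
t 25.55 p [ 0.5753 -0.0154  0.042 ] jaw -31.3 q6 0.46 q1 -0.09 gw 0.0135 F [-0.4  0.5 -3.7]
```

View pics/q3.png

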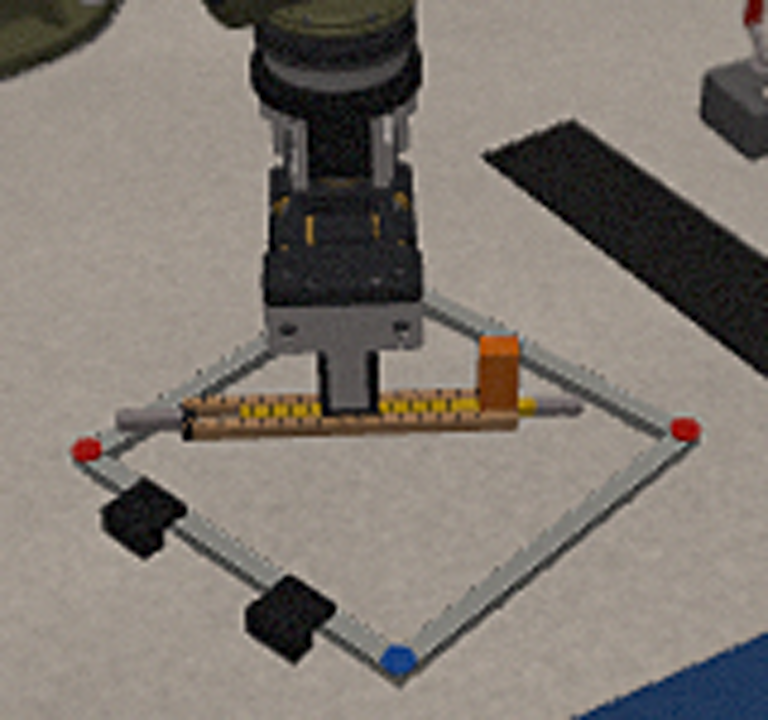

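View pics/q3t.png

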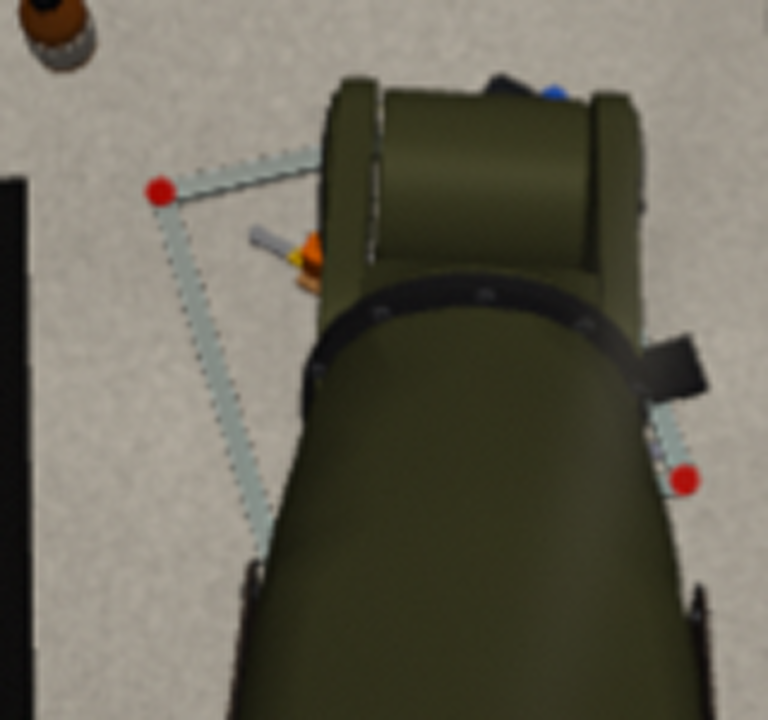

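```bash
python3 - <<'E'
from h import *
c=cam('scene'); z=.0303
P=ray(c,[(240+a/4.8,130+b/4.8) for a,b in[(118,421),(582,409)]],z); u=np.array([.5198,.8543])
print(P.round(4),np.linalg.norm(P[1]-P[0]))
for p in P: print((p[:2]-[.5753,-.0154])@u)
c=cam('top')
P=ray(c,[(240+250/4.8,130+232/4.8)],z); print(P,(P[0,:2]-[.5753,-.0154])@u, (P[0,:2]-[.5753,-.0154])@[-u[1],u[0]])
E
```

```text
[[ 0.5169 -0.1166  0.0303]
 [ 0.6417  0.0834  0.0303]] 0.23571545100587496
-0.11679223306191391
0.118910506877279
[[0.63495879 0.0847076  0.0303    ]] 0.11653256402303966 0.0010694249733932024
```

>>> servo_tool(
  motion=[13,0,0,0,22,0,0,0,25.5,0,0,0,25.5,0,0,0,25.5,0,0,0],
)

```text
time_s: 26.38
ee_pos: [0.575, -0.0157, 0.0158]
eef_rot: [-2.571, 1.571, -3.118]
force: [0.1, -0.4, -3.3]
grip_width: 0.0138
```

```bash
python3 - <<'E'
from h import *
plan([(.575-.008*.52,-.0158-.008*.854,.0165,-31.3)])
c=cam('scene'); save(c,'q4',(240,130,400,280),4.8)
E
```

```text
shift [-0.7 -8.1  0.1] roll -0.0
t 26.38 p [ 0.575  -0.0157  0.0158] jaw -31.3 q6 0.46 q1 -0.09 gw 0.0138 F [ 0.1 -0.4 -3.3]
```

View pics/q4.png

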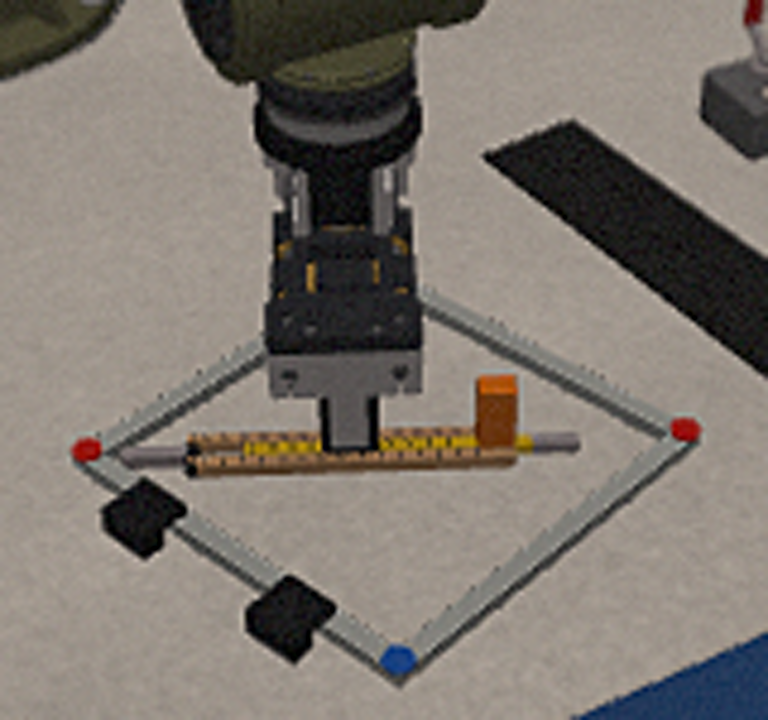

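>>> servo_tool(
  motion=[0.5,-2,0,0,0.5,-4,0,0,0.5,-4,0,0],
)

```text
time_s: 26.8
ee_pos: [0.5731, -0.0193, 0.0158]
eef_rot: [0.315, 1.57, -0.232]
force: [0.5, 1.9, 1.6]
grip_width: 0.0138
```

>>> servo_tool(
  motion=[0,-1,0,0,0,-1,0,0],
)

```text
time_s: 27.05
ee_pos: [0.5727, -0.0199, 0.0158]
eef_rot: [0.528, 1.57, -0.018]
force: [2.1, 2.4, 3.0]
grip_width: 0.0133
```

>>> servo_tool(
  motion=[0,-1,0,0,0,-1,0,0],
)

```text
time_s: 27.3
ee_pos: [0.5723, -0.0206, 0.0158]
eef_rot: [0.748, 1.57, 0.202]
force: [2.8, 4.3, 2.9]
grip_width: 0.0137
```

>>> servo_tool(
  motion=[0,-1,0,0,0,-1,0,0],
)

```text
time_s: 27.55
ee_pos: [0.5722, -0.0208, 0.0158]
eef_rot: [0.999, 1.568, 0.453]
force: [7.5, 9.5, 1.5]
grip_width: 0.0139
```

```bash
python3 - <<'E'
from h import *
plan([(.575-.008*.52,-.0158-.008*.854,.0165,-31.3)])
c=cam('scene'); save(c,'q5',(240,190,300,240),12);print({k:v[:2].round(4) for k,v in dots(c).items()})
E
```

```text
shift [-0.7 -2.3 -0.2] roll 0.0
t 27.55 p [ 0.5722 -0.0208  0.0158] jaw -31.3 q6 0.44 q1 -0.1 gw 0.0139 F [7.5 9.5 1.5]
{'red_far': array([0.666 , 0.1322]), 'red_near': array([ 0.5051, -0.1322]), 'blue_near': array([ 0.71  , -0.0754])}
```

View pics/q5.png

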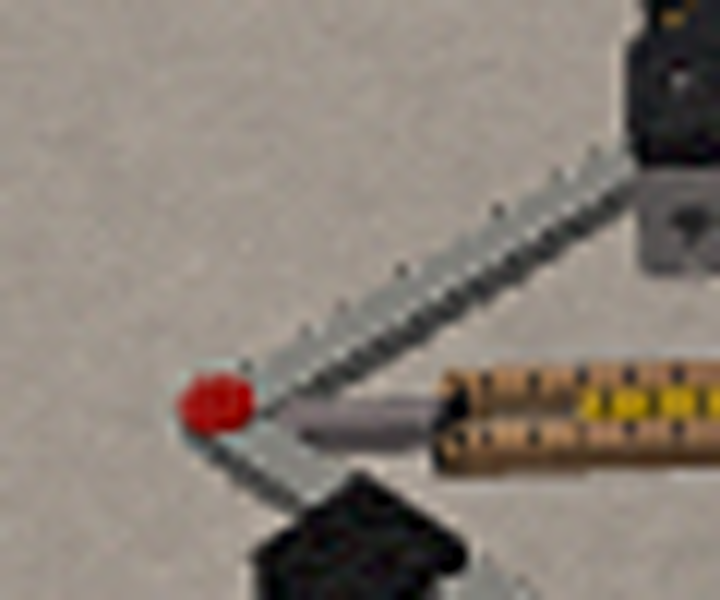

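>>> servo_tool(
  motion=[0,0.6,0,0,0,0.6,0,0,0,0.6,0,0,-30,0.6,0,0,-60,0.6,0,0,-60,0.6,0,0,-60,40,0,0,-60,75,0,0,-60,75,0,0,-60,75,0,0],
  gripper=0.4,
)

```text
time_s: 28.85
ee_pos: [0.6096, 0.042, 0.0744]
eef_rot: [-2.472, 1.569, -3.019]
force: [0.0, -0.1, -0.7]
grip_width: 0.0378
```

```bash
python3 - <<'E'
from h import *
plan([(.6112,.0433,.0165,-31.3)])
c=cam('scene'); save(c,'q6',(240,130,400,280),4.8)
E
```

```text
shift [57.9  2.   0.7] roll -0.0
t 28.85 p [0.6096 0.042  0.0744] jaw -31.3 q6 0.56 q1 0.01 gw 0.0378 F [ 0.  -0.1 -0.7]
```

View pics/q6.png

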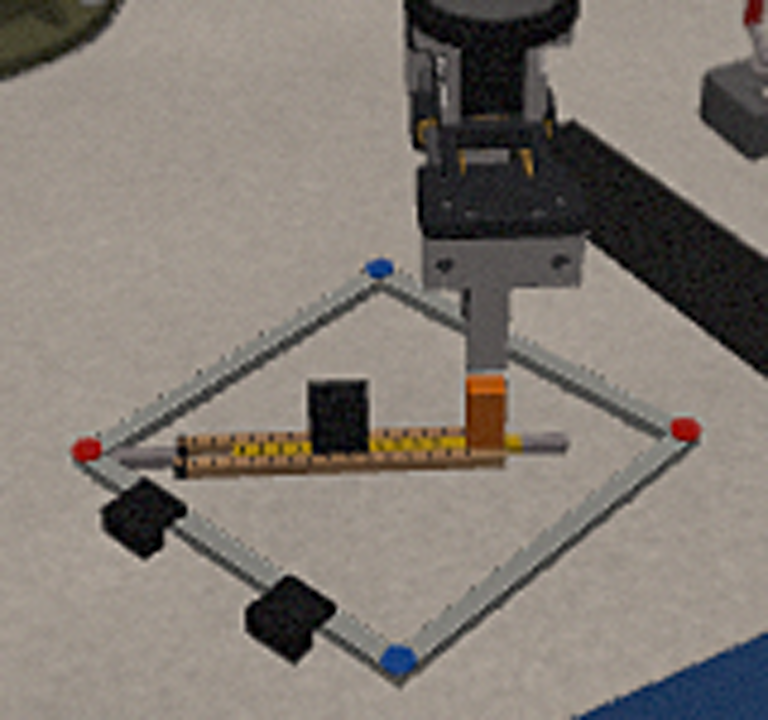

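>>> servo_tool(
  motion=[35,2,0.5,0,57,2,0.5,0,57,2,0.5,0,57,2,0.5,0],
)

```text
time_s: 29.4
ee_pos: [0.6122, 0.0434, 0.0195]
eef_rot: [0.56, 1.57, 0.013]
force: [-0.3, 0.4, 0.4]
grip_width: 0.0373
```

>>> servo_tool(
  motion=[0,0,0,0,0,0,0,0,0,0,0,0,0,0,0,0],
  gripper=0,
  force=8,
)

```text
time_s: 29.9
ee_pos: [0.612, 0.0439, 0.0189]
eef_rot: [0.603, 1.57, 0.057]
force: [-1.4, -0.3, 3.6]
grip_width: 0.0139
```

>>> servo_tool(
  motion=[0,4,0,0,0,10,0,0,0,17,0,0,0,24,0,0,0,31,0,0,0,37,0,0,0,41,0,0,0,43,0,0,0,43,0,0],
)

```text
time_s: 31.02
ee_pos: [0.6346, 0.0811, 0.0188]
eef_rot: [0.66, 1.57, 0.114]
force: [-0.1, -0.0, 5.5]
grip_width: 0.0137
```

```bash
python3 - <<'E'
from h import *
plan([(.6112,.0433,.0165,-31.3)])
c=cam('scene'); save(c,'q7',(240,130,400,280),4.8); print({k:v[:2].round(4) for k,v in dots(c).items()})
c=cam('top'); save(c,'q7t',(260,150,400,260),5.5); print({k:v[:2].round(4) for k,v in dots(c).items()})
E
```

```text
shift [  2.3 -44.5  -0.4] roll 0.0
t 31.02 p [0.6346 0.0811 0.0188] jaw -31.3 q6 0.62 q1 0.07 gw 0.0137 F [-0.1 -0.   5.5]
{'red_far': array([0.666 , 0.1322]), 'red_near': array([ 0.5051, -0.1322]), 'blue_far': array([0.4619, 0.0758]), 'blue_near': array([ 0.7101, -0.0756])}
{'red_near': array([ 0.5038, -0.1314]), 'blue_near': array([ 0.7075, -0.0751])}
```

View pics/q7.png

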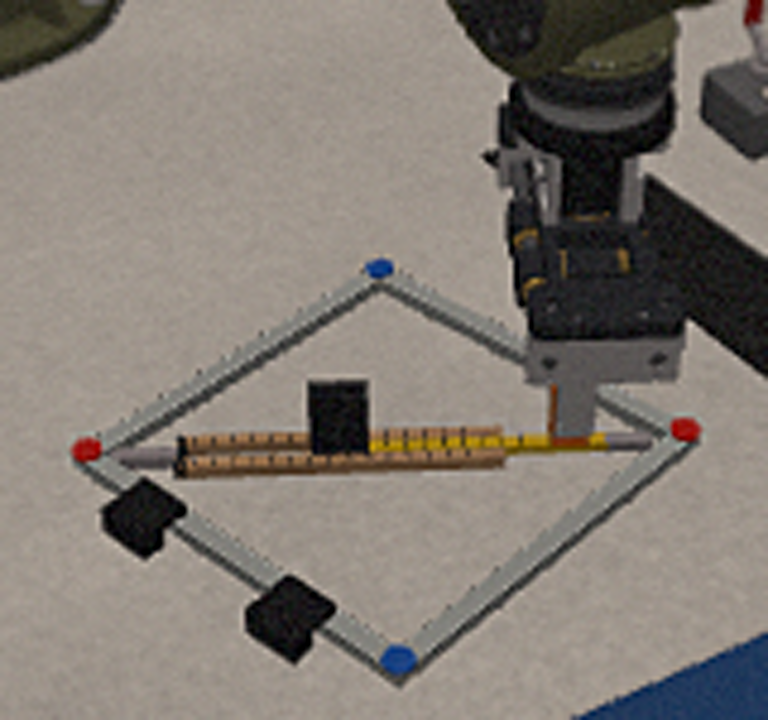

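View pics/q7t.png

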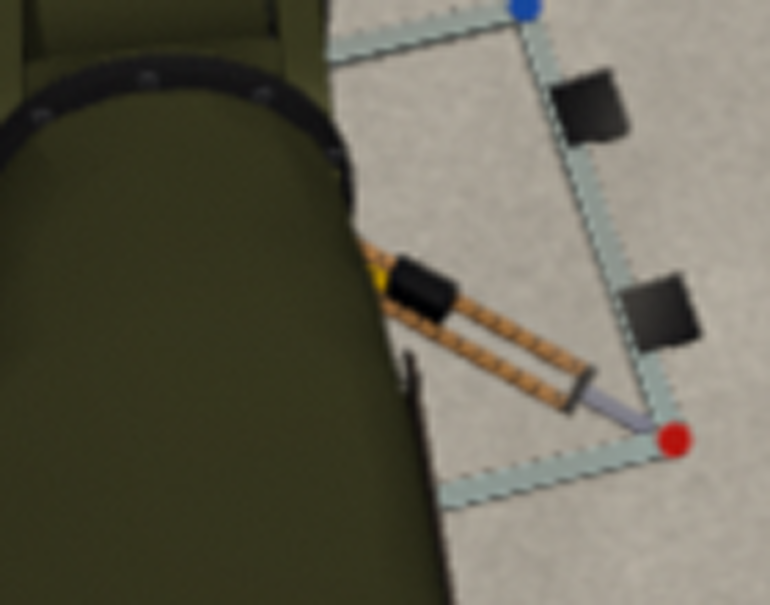

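>>> servo_tool(
  motion=[0,2,0,0,0,4,0,0,0,5,0,0,0,5,0,0],
)

```text
time_s: 31.62
ee_pos: [0.6372, 0.0853, 0.0188]
eef_rot: [0.656, 1.57, 0.11]
force: [0.4, 0.8, 5.8]
grip_width: 0.0139
```

>>> servo_tool(
  motion=[0,0.8,0,0,0,0.8,0,0],
)

```text
time_s: 31.88
ee_pos: [0.6375, 0.0859, 0.0188]
eef_rot: [0.42, 1.57, -0.126]
force: [-1.1, -0.8, 5.5]
grip_width: 0.0141
```

```bash
python3 - <<'E'
from h import *
plan([(.6112,.0433,.0165,-31.3)])
c=cam('scene'); save(c,'q8',(340,190,400,240),12); print({k:v[:2].round(4) for k,v in dots(c).items()})
E
```

```text
shift [  2.3 -50.   -0.4] roll 0.0
t 31.88 p [0.6375 0.0859 0.0188] jaw -31.3 q6 0.62 q1 0.08 gw 0.0141 F [-1.1 -0.8  5.5]
{'red_far': array([0.666 , 0.1322]), 'red_near': array([ 0.5051, -0.1322]), 'blue_far': array([0.4619, 0.0758]), 'blue_near': array([ 0.7101, -0.0756])}
```

View pics/q8.png

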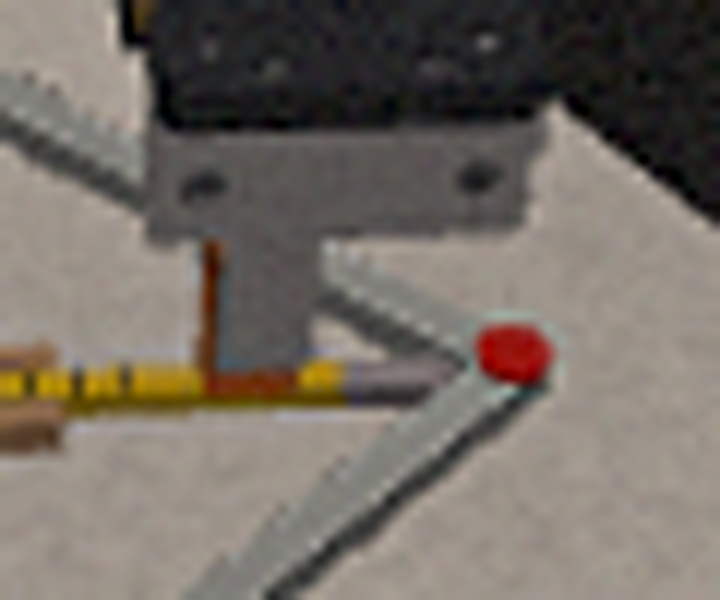

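>>> servo_tool(
  motion=[0,0.8,0,0,0,0.8,0,0],
)

```text
time_s: 32.17
ee_pos: [0.6377, 0.0862, 0.0187]
eef_rot: [-1.277, 1.57, -1.823]
force: [-2.9, -2.3, 6.3]
grip_width: 0.0142
```

>>> servo_tool(
  motion=[0,0.8,0,0,0,0.8,0,0],
)

```text
time_s: 32.42
ee_pos: [0.6378, 0.0865, 0.0187]
eef_rot: [-1.727, 1.569, -2.273]
force: [-5.0, -4.9, 7.6]
grip_width: 0.0139
```

>>> servo_tool(
  motion=[0,-1,0,0,0,-1,0,0,0,-1,0,0,0,-1,0,0,0,-1,0,0],
)

```text
time_s: 33.05
ee_pos: [0.6376, 0.0862, 0.0187]
eef_rot: [-0.714, 1.57, -1.26]
force: [-1.9, -1.6, 5.7]
grip_width: 0.0142
```

>>> servo_tool(
  motion=[0,0,0,0,0,0,0,0,0,0,0,0,-30,0,0,0,-55,0,0,0,-55,0,0,0,-55,60,0,0,-55,60,0,0,-55,60,0,0],
  gripper=0.4,
)

```text
time_s: 34.17
ee_pos: [0.668, 0.1372, 0.0719]
eef_rot: [-2.37, 1.569, -2.916]
force: [-0.3, -0.2, 0.8]
grip_width: 0.0377
```

```bash
python3 - <<'E'
from h import *
plan([])
c=cam('scene'); save(c,'q9',(240,130,400,280),4.8); print({k:v[:2].round(4) for k,v in dots(c).items()})
c=cam('top'); save(c,'q9t',(260,150,400,260),5.5); print({k:v[:2].round(4) for k,v in dots(c).items()})
E
```

```text
t 34.17 p [0.668  0.1372 0.0719] jaw -31.3 q6 0.7 q1 0.15 gw 0.0377 F [-0.3 -0.2  0.8]
{'red_far': array([0.666 , 0.1322]), 'red_near': array([ 0.5051, -0.1322]), 'blue_far': array([0.4619, 0.0759]), 'blue_near': array([ 0.71  , -0.0754])}
{'red_near': array([ 0.5038, -0.1314]), 'blue_near': array([ 0.7075, -0.0751])}
```

View pics/q9.png

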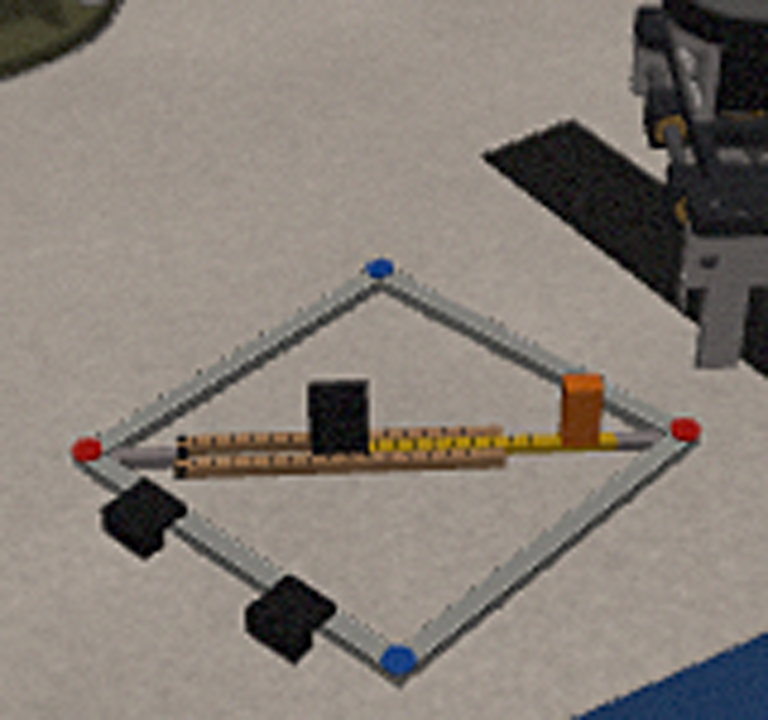

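View pics/q9t.png

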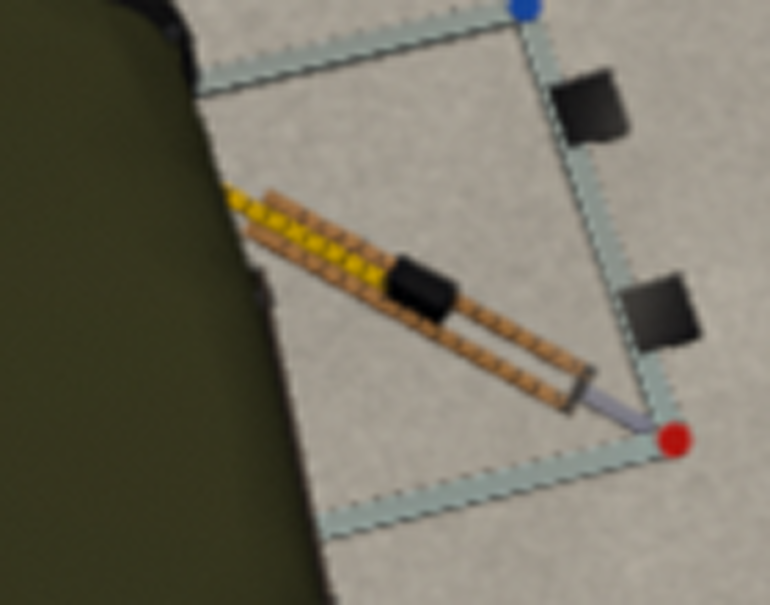

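Both noses sit in the red corners, at (88,450) and (685,430) in the scene crop, and the frame hasn't moved. The slide is at about 49.7 mm, so the red diagonal is about 292 mm. I'll shut the slide and go to the blue diagonal.

>>> servo_tool(
  motion=[0,-30,0,0,0,-59,0,0,0,-59,0,0,0,-59,0,0,30,-59,0,0,52,-59,0,0,52,-59,0,0],
)

```text
time_s: 35.15
ee_pos: [0.6373, 0.0875, 0.0198]
eef_rot: [-2.528, 1.568, -3.073]
force: [0.3, -0.2, 0.3]
grip_width: 0.0374
```

>>> servo_tool(
  motion=[0,0,0,0,0,0,0,0,0,0,0,0,0,0,0,0,0,-6,0,0,0,-13,0,0,0,-20,0,0,0,-27,0,0,0,-34,0,0,0,-40,0,0,0,-45,0,0,0,-48,0,0,0,-49,0,0,0,-49,0,0],
  gripper=0,
  force=8,
)

```text
time_s: 36.9
ee_pos: [0.6129, 0.0452, 0.0222]
eef_rot: [0.896, 1.569, 0.35]
force: [-1.1, 2.6, 7.0]
grip_width: 0.0138
```

```bash
python3 - <<'E'
from h import *
plan([(.612,.0437,.0187,-31.3)])
c=cam('scene'); save(c,'qa',(240,130,400,280),4.8); print({k:v[:2].round(4) for k,v in dots(c).items()})
E
```

```text
shift [ 3.5 -1.7  0. ] roll -0.0
t 36.9 p [0.6129 0.0452 0.0222] jaw -31.3 q6 0.56 q1 0.01 gw 0.0138 F [-1.1  2.6  7. ]
{'red_far': array([0.666 , 0.1322]), 'red_near': array([ 0.5051, -0.1322]), 'blue_far': array([0.4619, 0.0758]), 'blue_near': array([ 0.7101, -0.0756])}
```

View pics/qa.png

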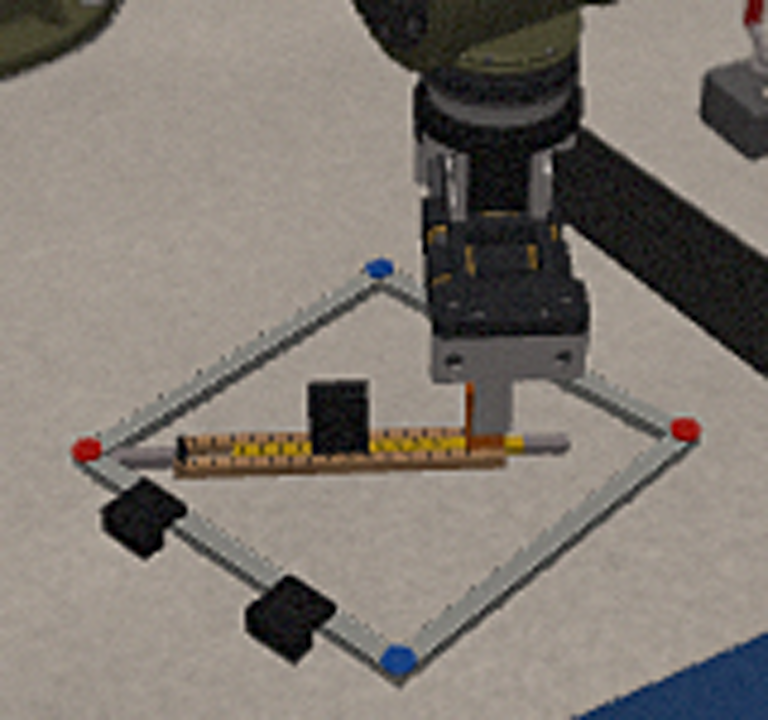

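>>> servo_tool(
  motion=[0,0,0,0,0,0,0,0,0,0,0,0,-30,0,0,0,-55,0,0,0,-55,0,0,0,-55,-40,0,0,-55,-77,0,0,-55,-77,0,0,-55,-77,0,0],
  gripper=0.4,
)

```text
time_s: 38.2
ee_pos: [0.5725, -0.0204, 0.0757]
eef_rot: [-2.858, 1.57, 2.879]
force: [0.9, -0.1, 0.5]
grip_width: 0.0377
```

```bash
python3 - <<'E'
from h import *
plan([(.5722,-.0208,.016,-31.3)])
E
```

```text
shift [59.7 -0.5  0. ] roll -0.0
t 38.2 p [ 0.5725 -0.0204  0.0757] jaw -31.3 q6 0.45 q1 -0.1 gw 0.0377 F [ 0.9 -0.1  0.5]
```

>>> servo_tool(
  motion=[35,0,0,0,58,0,0,0,58,0,0,0,58,0,0,0],
)

```text
time_s: 38.7
ee_pos: [0.5731, -0.0203, 0.0192]
eef_rot: [0.497, 1.57, -0.049]
force: [-0.7, -0.7, 0.9]
grip_width: 0.0377
```

>>> servo_tool(
  motion=[0,0,0,0,0,0,0,0,0,0,0,0,0,0,0,0,-25,0,0,0,-40,0,0,0,-40,0,0,0,-40,0,0,0],
  gripper=0,
  force=40,
)

```text
time_s: 39.7
ee_pos: [0.572, -0.0207, 0.0576]
eef_rot: [-2.678, 1.57, 3.058]
force: [0.3, -0.0, -3.9]
grip_width: 0.0137
```

```bash
python3 - <<'E'
from h import *
plan([(.5934,-.0048,.057,58.6)])
c=cam('scene'); save(c,'qb',(240,130,400,280),4.8)
E
```

```text
shift [ 0.6 24.7 10. ] roll -89.9
t 39.7 p [ 0.572  -0.0207  0.0576] jaw -31.3 q6 0.45 q1 -0.1 gw 0.0137 F [ 0.3 -0.  -3.9]
```

View pics/qb.png

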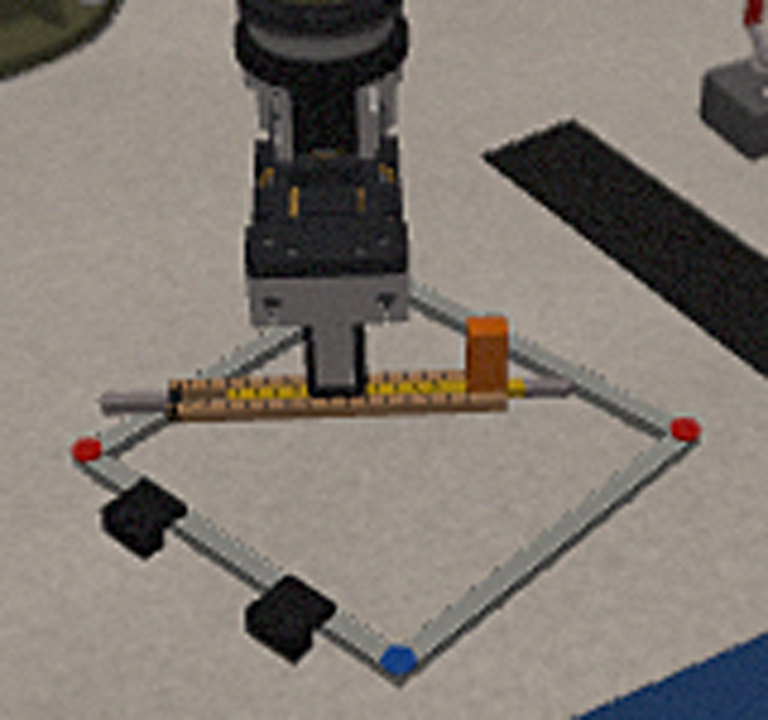

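>>> servo_tool(
  motion=[0,25,10,-10,0,25,10,-20,0,25,10,-30,0,25,10,-40,0,25,10,-50,0,25,10,-60,0,25,10,-70,0,25,10,-80,0,25,10,-90,0,25,10,-90,0,25,10,-90],
)

```text
time_s: 41.12
ee_pos: [0.5939, -0.0045, 0.058]
eef_rot: [2.005, 1.57, 3.026]
force: [0.2, 0.1, -3.9]
grip_width: 0.0137
```

```bash
python3 - <<'E'
from h import *
plan([(.5934,-.0048,.019,58.6)])
c=cam('scene'); save(c,'qc',(240,130,400,280),4.8)
c=cam('top'); save(c,'qct',(260,130,400,270),5)
E
```

```text
shift [39.   0.3 -0.5] roll -0.1
t 41.12 p [ 0.5939 -0.0045  0.058 ] jaw 58.5 q6 -1.09 q1 -0.07 gw 0.0137 F [ 0.2  0.1 -3.9]
```

View pics/qc.png

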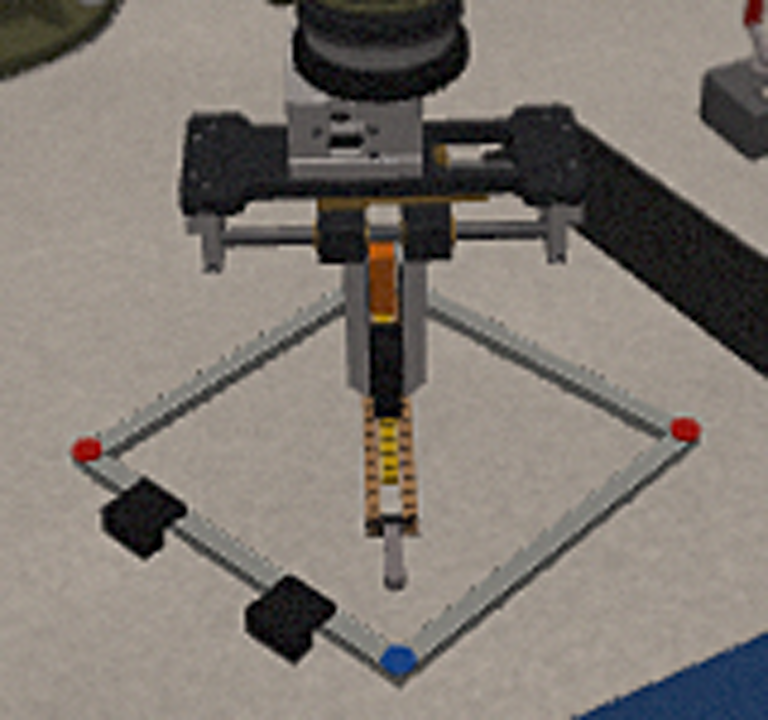

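View pics/qct.png

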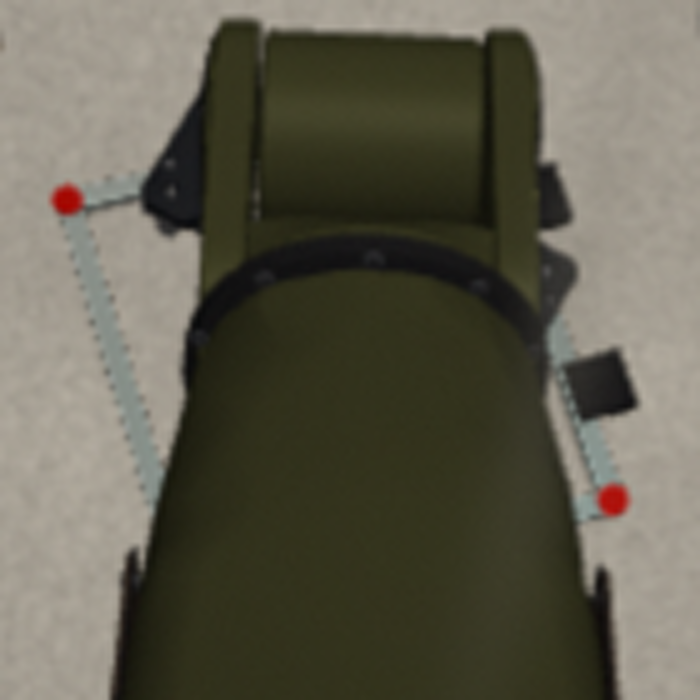

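>>> servo_tool(
  motion=[20,0,0,0,34,0,0,0,40,0,0,0,40,0,0,0,40,0,0,0],
)

```text
time_s: 41.85
ee_pos: [0.5942, -0.0046, 0.0188]
eef_rot: [-1.168, 1.57, -0.144]
force: [-2.0, 0.3, 1.6]
grip_width: 0.014
```

>>> servo_tool(
  motion=[0.5,-2,0,0,0.5,-4,0,0,0.5,-4,0,0],
)

```text
time_s: 42.22
ee_pos: [0.5978, -0.0064, 0.0188]
eef_rot: [-0.597, 1.57, 0.428]
force: [-4.0, 2.2, 7.2]
grip_width: 0.0137
```

>>> servo_tool(
  motion=[0,-1,0,0,0,-1,0,0],
)

```text
time_s: 42.48
ee_pos: [0.5985, -0.0068, 0.0188]
eef_rot: [-0.226, 1.57, 0.798]
force: [-4.6, 2.8, 7.9]
grip_width: 0.0137
```

>>> servo_tool(
  motion=[0,-1,0,0,0,-1,0,0],
)

```text
time_s: 42.72
ee_pos: [0.5994, -0.0073, 0.0188]
eef_rot: [-0.29, 1.57, 0.734]
force: [-5.2, 3.8, 7.4]
grip_width: 0.0137
```

>>> servo_tool(
  motion=[-0.4,-1,0,0,-0.4,-1,0,0],
)

```text
time_s: 42.98
ee_pos: [0.5998, -0.0076, 0.0188]
eef_rot: [1.299, 1.57, 2.323]
force: [-7.4, 4.3, 5.9]
grip_width: 0.0136
```

>>> servo_tool(
  motion=[0,-1,0,0,0,-1,0,0],
)

```text
time_s: 43.22
ee_pos: [0.5999, -0.0077, 0.0188]
eef_rot: [1.662, 1.568, 2.686]
force: [-13.9, 8.6, 10.9]
grip_width: 0.0136
```

>>> servo_tool(
  motion=[-0.5,1.5,0,0,-0.5,1.5,0,0,0,1.5,0,0],
)

```text
time_s: 43.6
ee_pos: [0.5996, -0.0078, 0.0188]
eef_rot: [1.285, 1.57, 2.309]
force: [-7.9, 2.1, 9.4]
grip_width: 0.0139
```

>>> servo_tool(
  motion=[0,0,0,0,0,0,0,0,0,0,0,0,-30,0,0,0,-58,0,0,0,-58,0,0,0,-58,40,0,0,-58,74,0,0,-58,74,0,0,-58,74,0,0],
  gripper=0.4,
)

```text
time_s: 44.85
ee_pos: [0.5368, 0.0303, 0.076]
eef_rot: [3.096, 1.571, -2.163]
force: [-0.5, 0.4, -0.2]
grip_width: 0.0376
```

```bash
python3 - <<'E'
from h import *
v=np.array([-.8534,.5212]); t=np.array([.5999,-.0077])+.0745*v
plan([(*t,.0195,58.6)])
c=cam('scene'); save(c,'qd',(240,130,400,280),4.8)
c=cam('top'); save(c,'qdt',(260,130,400,270),5); print({k:v[:2].round(4) for k,v in dots(c).items()})
E
```

```text
shift [56.5  0.8  0.5] roll 0.1
t 44.85 p [0.5368 0.0303 0.076 ] jaw 58.7 q6 -1.04 q1 -0.01 gw 0.0376 F [-0.5  0.4 -0.2]
{'red_far': array([0.6646, 0.133 ]), 'red_near': array([ 0.5038, -0.1314]), 'blue_near': array([ 0.7075, -0.0751])}
```

View pics/qd.png

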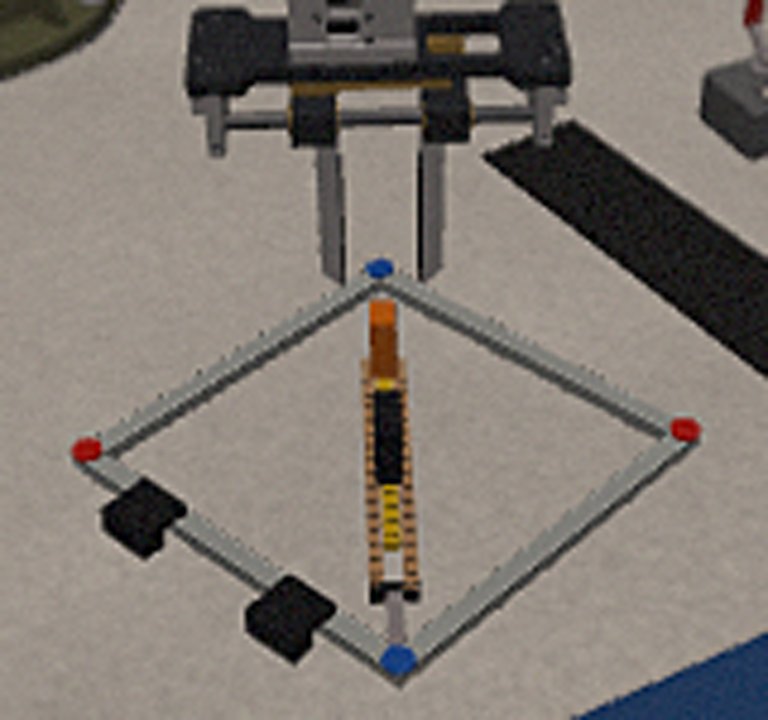

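View pics/qdt.png

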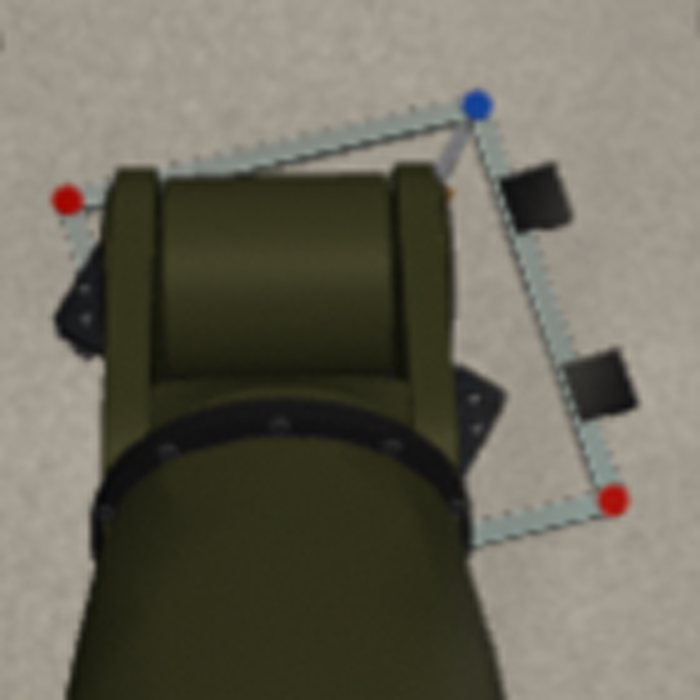

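>>> servo_tool(
  motion=[35,1,0.5,0,55,1,0.5,0,55,1,0.5,0,55,1,0.5,0],
)

```text
time_s: 45.45
ee_pos: [0.5364, 0.0313, 0.0221]
eef_rot: [-1.052, 1.57, -0.028]
force: [0.8, -0.1, 0.1]
grip_width: 0.0377
```

>>> servo_tool(
  motion=[0,0,0,0,0,0,0,0,0,0,0,0,0,0,0,0],
  gripper=0,
  force=8,
)

```text
time_s: 45.95
ee_pos: [0.536, 0.0314, 0.0217]
eef_rot: [-1.174, 1.57, -0.15]
force: [-0.2, -0.8, 3.9]
grip_width: 0.014
```

>>> servo_tool(
  motion=[0,4,0,0,0,10,0,0,0,16,0,0,0,21,0,0,0,25,0,0,0,27,0,0,0,27,0,0],
)

```text
time_s: 46.82
ee_pos: [0.5126, 0.0457, 0.0217]
eef_rot: [-1.065, 1.57, -0.041]
force: [-0.8, -1.0, 5.7]
grip_width: 0.0141
```

```bash
python3 - <<'E'
from h import *
plan([])
c=cam('scene'); save(c,'qe',(240,130,400,280),4.8); print({k:v[:2].round(4) for k,v in dots(c).items()})
E
```

```text
t 46.83 p [0.5126 0.0457 0.0217] jaw 58.7 q6 -1.01 q1 0.02 gw 0.0141 F [-0.8 -1.   5.7]
{'red_far': array([0.6663, 0.1323]), 'red_near': array([ 0.5051, -0.1322]), 'blue_near': array([ 0.7101, -0.0756])}
```

View pics/qe.png

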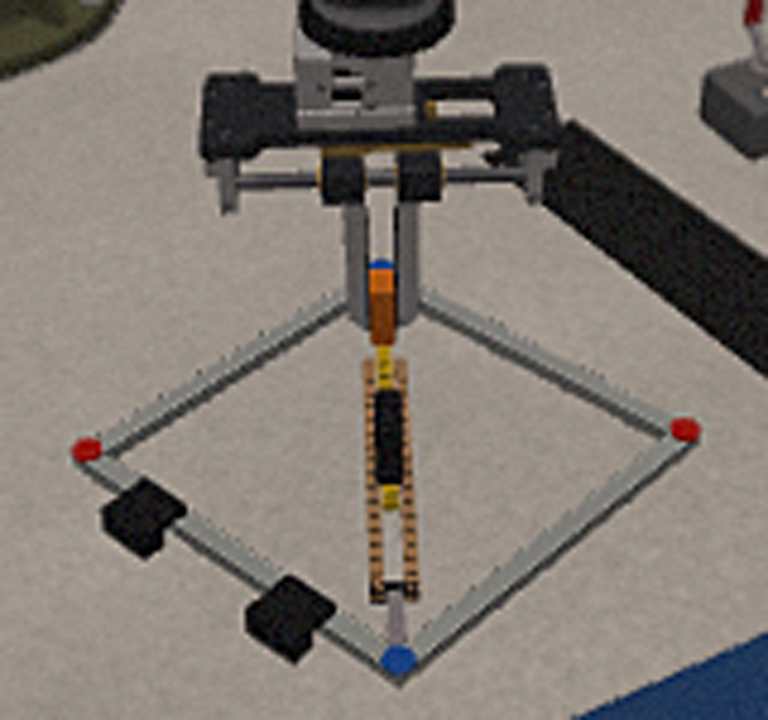

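>>> servo_tool(
  motion=[0,2,0,0,0,3,0,0,0,3,0,0],
)

```text
time_s: 47.25
ee_pos: [0.5101, 0.0472, 0.0217]
eef_rot: [-1.122, 1.57, -0.097]
force: [-1.0, -0.3, 5.6]
grip_width: 0.0141
```

>>> servo_tool(
  motion=[0,0.8,0,0,0,0.8,0,0],
)

```text
time_s: 47.5
ee_pos: [0.5099, 0.0474, 0.0217]
eef_rot: [-1.257, 1.569, -0.232]
force: [2.7, -3.1, 3.8]
grip_width: 0.014
```

>>> servo_tool(
  motion=[0,0.8,0,0,0,0.8,0,0],
)

```text
time_s: 47.75
ee_pos: [0.5096, 0.0475, 0.0217]
eef_rot: [-1.296, 1.568, -0.272]
force: [5.1, -6.4, 0.7]
grip_width: 0.0137
```

>>> servo_tool(
  motion=[0,-1,0,0,0,-1,0,0,0,-1,0,0,0,-1,0,0,0,-1,0,0],
)

```text
time_s: 48.38
ee_pos: [0.5098, 0.0473, 0.0216]
eef_rot: [-1.209, 1.57, -0.185]
force: [1.2, -2.9, 6.4]
grip_width: 0.0137
```

>>> servo_tool(
  motion=[0,0,0,0,0,0,0,0,0,0,0,0,-30,0,0,0,-55,0,0,0,-55,0,0,0,-55,50,0,0,-55,50,0,0,-55,50,0,0],
  gripper=0.4,
)

```text
time_s: 49.5
ee_pos: [0.467, 0.0733, 0.0759]
eef_rot: [2.359, 1.57, -2.899]
force: [-0.4, 0.2, -0.3]
grip_width: 0.0373
```

```bash
python3 - <<'E'
from h import *
plan([(.5098,.0474,.022,58.7)])
c=cam('scene'); save(c,'qf',(240,130,400,280),4.8); print({k:v[:2].round(4) for k,v in dots(c).items()})
c=cam('top'); print({k:v[:2].round(4) for k,v in dots(c).items()})
E
```

```text
shift [ 53.9 -50.    0.1] roll 0.0
t 49.5 p [0.467  0.0733 0.0759] jaw 58.7 q6 -0.95 q1 0.08 gw 0.0373 F [-0.4  0.2 -0.3]
{'red_far': array([0.6663, 0.1323]), 'red_near': array([ 0.5051, -0.1322]), 'blue_near': array([ 0.71  , -0.0754])}
{'red_far': array([0.6646, 0.133 ]), 'red_near': array([ 0.5038, -0.1314]), 'blue_near': array([ 0.7075, -0.0751])}
```

View pics/qf.png

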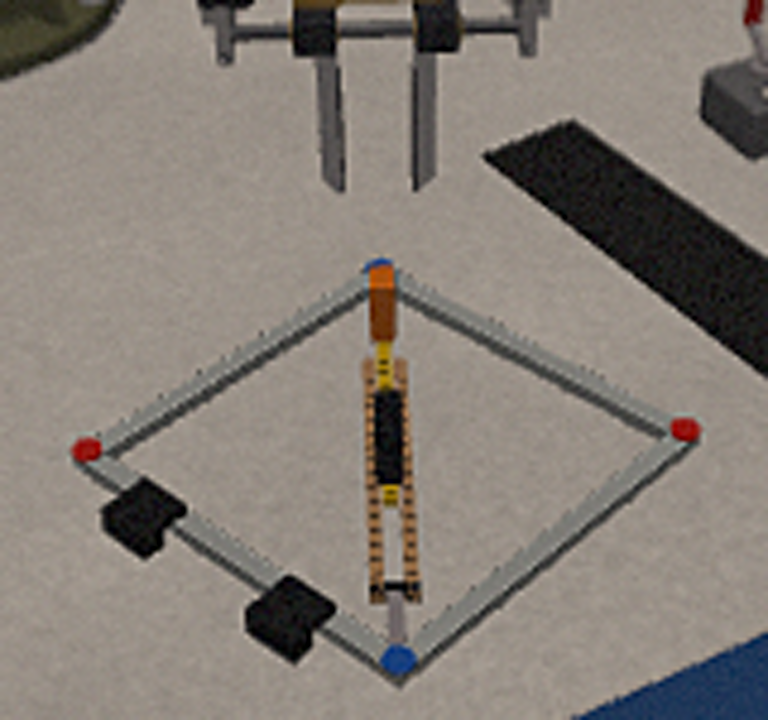

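```bash
python3 - <<'E'
from h import *
plan([(.42,.3,.12,None)])
E
```

```text
shift [-44.  158.4 169.2] roll 0
t 49.6 p [0.4673 0.0731 0.076 ] jaw 58.7 q6 -0.95 q1 0.08 gw 0.0375 F [-0.5  0.4  0.6]
```

>>> servo_tool(
  motion=[-44,158,169,0,-44,158,169,0,-44,158,169,0,-44,158,169,0,-44,158,169,0,-44,158,169,0],
)

```text
time_s: 50.35
ee_pos: [0.42, 0.2992, 0.1198]
eef_rot: [2.856, 1.57, -2.403]
force: [-0.1, -0.2, 0.5]
grip_width: 0.0373
```

```bash
python3 - <<'E'
from h import *
plan([(.5098,.0474,.076,58.7)])
c=cam('top'); save(c,'qgt',(260,130,400,270),5); print({k:v[:2].round(4) for k,v in dots(c).items()})
E
```

```text
shift [  43.9 -207.6 -168.4] roll -0.0
t 50.35 p [0.42   0.2992 0.1198] jaw 58.7 q6 -0.48 q1 0.55 gw 0.0373 F [-0.1 -0.2  0.5]
{'red_far': array([0.6646, 0.133 ]), 'red_near': array([ 0.5038, -0.1314]), 'blue_near': array([ 0.7075, -0.0751]), 'blue_far': array([0.4601, 0.0764])}
```

View pics/qgt.png

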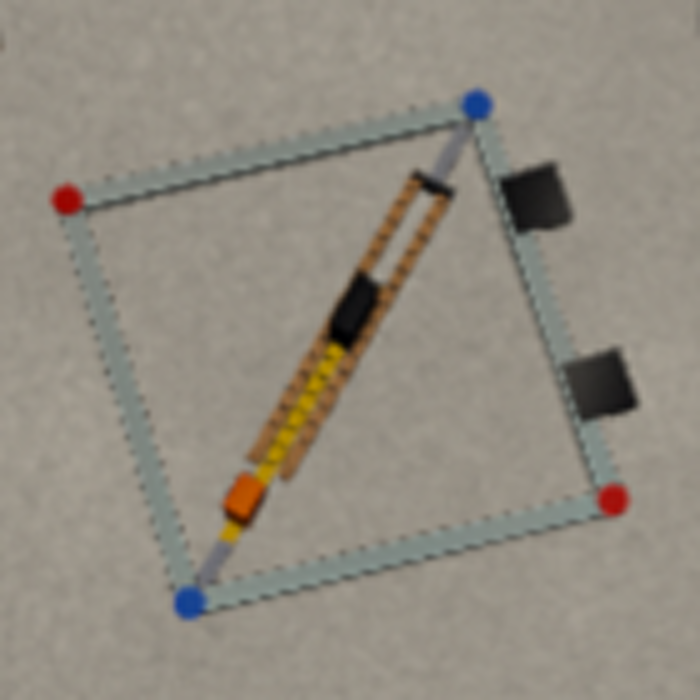

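Both noses sit in the blue corners, at (477,105) and (190,602) in the 5x top crop, and the frame hasn't moved. The blue diagonal is about 273 mm against 292 mm for red. That is a difference of about 19 mm, so it's the red lever. I'll shut the slide first.

>>> servo_tool(
  motion=[0,-50,-42,0,20,-104,-84,0,44,-156,-126,0,44,-207,-168,0,44,-207,-168,0,44,-207,-168,0,70,-207,-168,0,98,-207,-168,0,98,-207,-168,0,98,-207,-168,0],
)

```text
time_s: 51.65
ee_pos: [0.5096, 0.049, 0.0233]
eef_rot: [-0.995, 1.57, 0.029]
force: [0.9, 0.2, 0.6]
grip_width: 0.0378
```

>>> servo_tool(
  motion=[0,0,0,0,0,0,0,0,0,0,0,0,0,0,0,0,0,-6,0,0,0,-13,0,0,0,-19,0,0,0,-25,0,0,0,-29,0,0,0,-31,0,0,0,-31,0,0],
  gripper=0,
  force=8,
)

```text
time_s: 53.02
ee_pos: [0.5363, 0.0321, 0.0225]
eef_rot: [-1.762, 1.57, -0.738]
force: [-3.1, -4.2, 5.3]
grip_width: 0.0139
```

```bash
python3 - <<'E'
from h import *
plan([(.536,.0314,.022,58.7),(.5999,-.0077,.076,58.7)])
c=cam('scene'); save(c,'qh',(240,130,400,280),4.8)
E
```

```text
shift [ 0.5 -0.1 -0.8] roll -0.0
shift [-53.4 -75.1  -0.9] roll -0.0
t 53.02 p [0.5363 0.0321 0.0225] jaw 58.7 q6 -1.03 q1 -0.01 gw 0.0139 F [-3.1 -4.2  5.3]
```

View pics/qh.png

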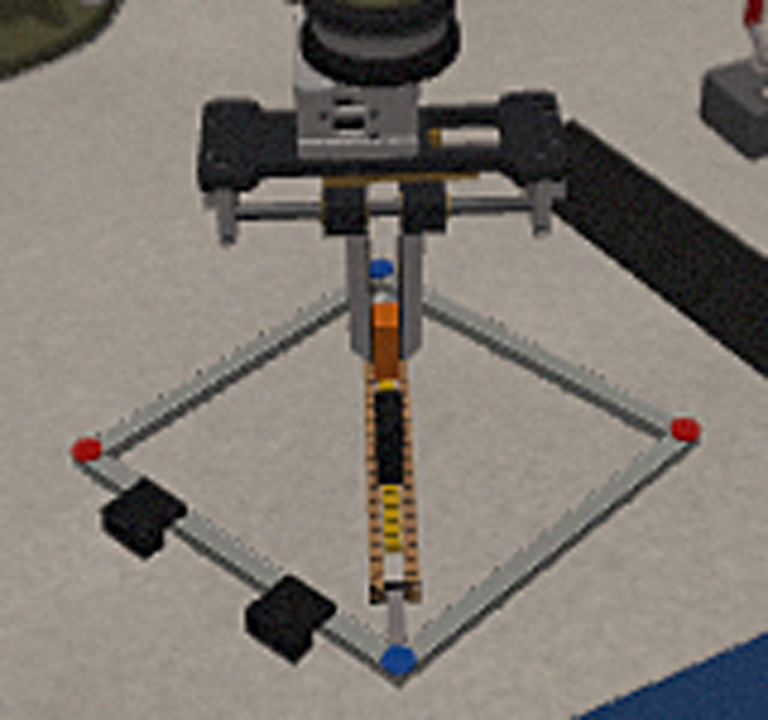

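>>> servo_tool(
  motion=[0,0,0,0,0,0,0,0,0,0,0,0,-30,0,0,0,-55,0,0,0,-55,0,0,0,-55,-40,0,0,-55,-75,-1,0,-55,-75,-1,0,-55,-75,-1,0,-25,-75,-1,0,3,-75,-1,0,3,-75,-1,0,3,-75,-1,0],
  gripper=0.4,
)

```text
time_s: 54.82
ee_pos: [0.5996, -0.0069, 0.0204]
eef_rot: [-1.087, 1.57, -0.062]
force: [-0.6, -0.1, 0.2]
grip_width: 0.0376
```

>>> servo_tool(
  motion=[0,0,0,0,0,0,0,0,0,0,0,0,0,0,0,0,-30,0,0,0,-65,0,0,0,-65,0,0,0,-65,0,0,0],
  gripper=0,
  force=40,
)

```text
time_s: 55.82
ee_pos: [0.5986, -0.0071, 0.0827]
eef_rot: [2.072, 1.569, 3.096]
force: [0.5, 1.4, -4.0]
grip_width: 0.0135
```

```bash
python3 - <<'E'
from h import *
plan([(.536,.2375,.084,90.7),(.536,.2375,.022,90.7)])
c=cam('scene'); save(c,'qi',(240,130,400,280),4.8)
E
```

```text
shift [ -1.2 180.6 176.5] roll -32.0
shift [ 60.8 180.5 176.6] roll -32.0
t 55.83 p [ 0.5986 -0.0071  0.0827] jaw 58.7 q6 -1.1 q1 -0.07 gw 0.0135 F [ 0.5  1.4 -4. ]
```

View pics/qi.png

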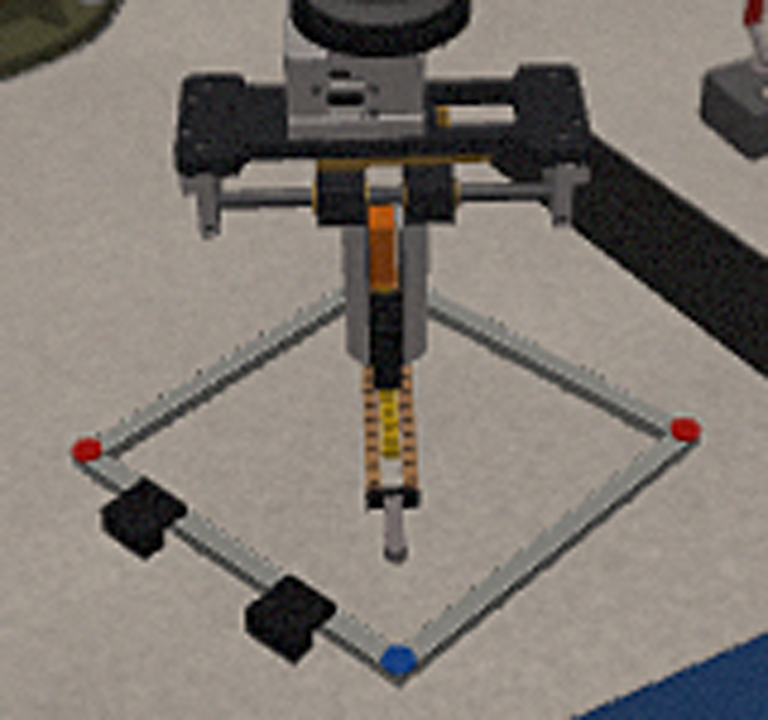

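>>> servo_tool(
  motion=[0,36,35,-6,0,72,70,-13,0,108,105,-19,0,144,140,-26,0,180,176,-32,0,180,176,-32,0,180,176,-32,20,180,176,-32,38,180,176,-32,38,180,176,-32,38,180,176,-32],
)

```text
time_s: 57.25
ee_pos: [0.5374, 0.2365, 0.0467]
eef_rot: [-1.349, 1.57, 0.233]
force: [0.5, 0.3, -3.7]
grip_width: 0.0136
```

```bash
python3 - <<'E'
from h import *
plan([(.536,.2375,.022,90.7)])
c=cam('scene'); save(c,'qj',(300,80,460,240),4)
E
```

```text
shift [24.7  1.4  1. ] roll -0.0
t 57.25 p [0.5374 0.2365 0.0467] jaw 90.7 q6 -1.23 q1 0.35 gw 0.0136 F [ 0.5  0.3 -3.7]
```

View pics/qj.png

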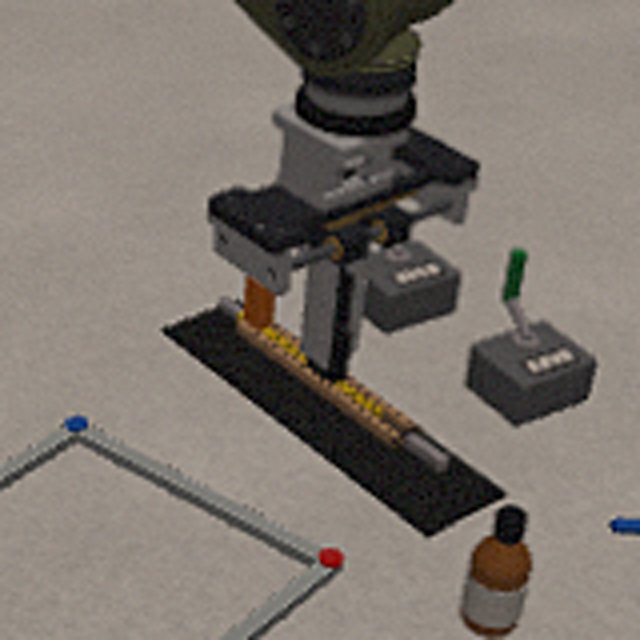

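>>> servo_tool(
  motion=[14,1,1,0,22,1,1,0,24.5,1,1,0,24.5,1,1,0,24.5,1,1,0],
)

```text
time_s: 57.92
ee_pos: [0.5359, 0.2378, 0.0233]
eef_rot: [2.453, 1.571, -2.247]
force: [-12.0, -4.1, 20.6]
grip_width: 0.0139
```

>>> servo_tool(
  motion=[0,0,0,0,0,0,0,0,0,0,0,0,0,0,0,0,-40,0,0,0,-90,0,0,0,-110,0,0,0,-110,0,0,0],
  gripper=0.4,
)

```text
time_s: 58.92
ee_pos: [0.5366, 0.2379, 0.1331]
eef_rot: [-1.232, 1.568, 0.351]
force: [0.2, -0.2, -0.6]
grip_width: 0.037
```

```bash
python3 - <<'E'
from h import *
plan([(.38,.2,.15,None)])
c=cam('scene'); save(c,'qk',(330,110,450,240),5)
E
```

```text
shift [-17.4 157.  -36. ] roll 0
t 58.92 p [0.5366 0.2379 0.1331] jaw 90.7 q6 -1.23 q1 0.35 gw 0.037 F [ 0.2 -0.2 -0.6]
```

View pics/qk.png

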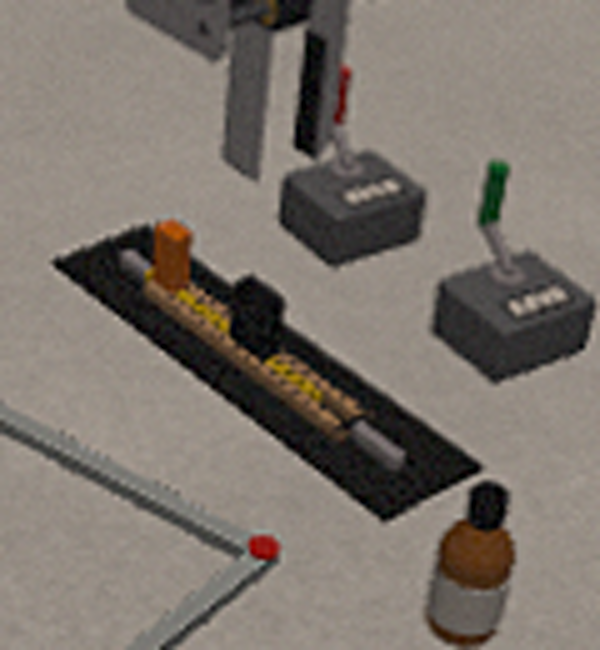

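View pics/c2.png

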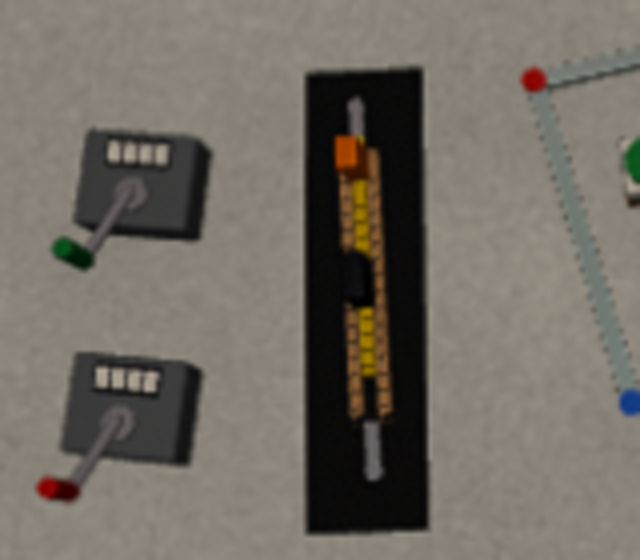

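```bash
python3 - <<'E'
from h import *
c=cam('top')
f=lambda L,z:ray(c,[(140+a/4,150+b/4) for a,b in L],z)
print('post top',f([(46,488)],.086),'mid-base',f([(70,491)],.048))
print('box',f([(77,352),(192,364),(178,463),(62,450)],.038).round(4)); print('knob',f([(118,424)],.042))
c=cam('scene')
g=lambda L,z:ray(c,[(330+a/5,110+b/5) for a,b in L],z)
print('post top',g([(341,68)],.086),'base',g([(334,124)],.045))
print('box',g([(282,181),(368,153),(426,194),(338,222)],.038).round(4)); print('knob',g([(348,163)],.042))
E
```

```text
post top [[0.41272811 0.40347368 0.086     ]] mid-base [[0.41326737 0.40282898 0.048     ]]
box [[0.4963 0.405  0.038 ]
 [0.4871 0.3354 0.038 ]
 [0.4286 0.3424 0.038 ]
 [0.4382 0.4119 0.038 ]]
knob [[0.45220518 0.37752846 0.042     ]]
post top [[0.41914404 0.40176675 0.086     ]] base [[0.41805068 0.40315336 0.045     ]]
box [[0.4435 0.3376 0.038 ]
 [0.4486 0.4052 0.038 ]
 [0.5043 0.4009 0.038 ]
 [0.4974 0.3345 0.038 ]]
knob [[0.45515742 0.38125112 0.042     ]]
```

```bash
python3 - <<'E'
from h import *
plan([(.416,.441,.133,-6.5)])
E
```

```text
shift [ -2.6 117.  204.9] roll -82.8
t 59.08 p [0.5355 0.2375 0.1304] jaw 90.7 q6 -1.23 q1 0.35 gw 0.0374 F [ 1.1 -0.  -0.1]
```

>>> servo_tool(
  motion=[-10,117,205,97,-10,117,205,97,-10,117,205,97,-10,117,205,97,-10,117,205,97,-10,117,205,97,-10,117,205,97,-10,117,205,97,-10,117,205,97,-10,117,205,97,-10,117,205,97],
  gripper=0,
)

```text
time_s: 60.45
ee_pos: [0.4163, 0.441, 0.1405]
eef_rot: [-2.263, 1.569, -2.373]
force: [-0.6, 0.3, 0.2]
grip_width: 0.0004
```

```bash
python3 - <<'E'
from h import *
plan([(.416,.441,.055,-6.5),(.412,.395,.055,-6.5),(.4109,.377,.055,-6.5)])
c=cam('scene'); save(c,'qm',(330,80,470,210),5)
c=cam('top'); save(c,'qmt',(130,150,290,290),4)
E
```

```text
shift [85.5  0.1 -0.2] roll 0.2
shift [ 85.6 -46.1   0.9] roll 0.2
shift [ 85.6 -64.1   1.8] roll 0.2
t 60.45 p [0.4163 0.441  0.1405] jaw -6.3 q6 0.86 q1 0.75 gw 0.0004 F [-0.6  0.3  0.2]
```

View pics/qm.png

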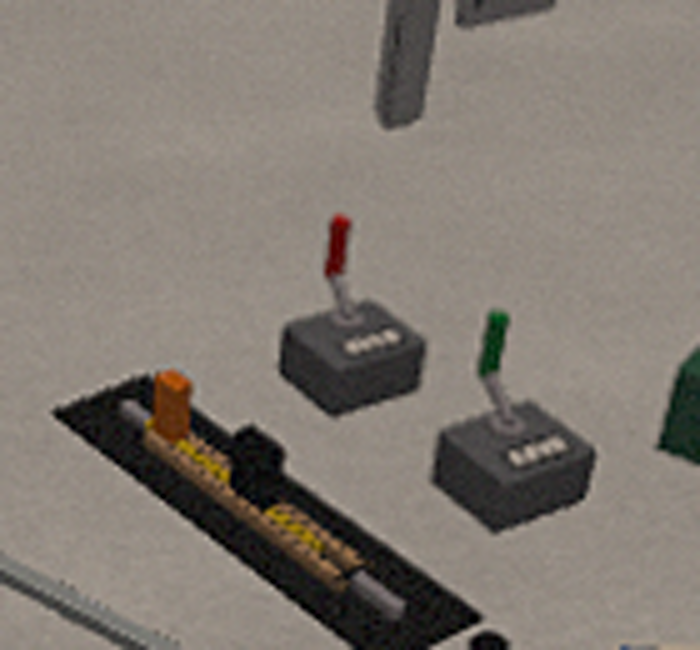

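View pics/qmt.png

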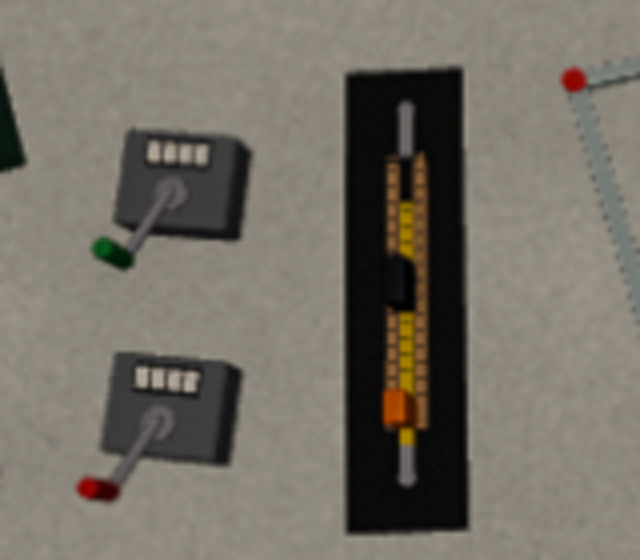

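The rule is on the mat, shut and aligned. Now I push the red lever.

>>> servo_tool(
  motion=[45,0,0,0,85,0,0,0,85,0,0,0,85,-10,0,0,85,-20,0,0,85,-30,0,0,85,-38,0,0,85,-45,1,0,85,-45,1,0],
)

```text
time_s: 61.68
ee_pos: [0.4128, 0.3961, 0.057]
eef_rot: [0.379, 1.57, 0.269]
force: [-0.8, 0.8, 1.2]
grip_width: 0.0006
```

```bash
python3 - <<'E'
from h import *
plan([(.4109,.377,.055,-6.5)])
c=cam('scene'); save(c,'qn',(330,80,470,210),5)
E
```

```text
shift [  2.  -19.2   0.2] roll 0.2
t 61.67 p [0.4128 0.3961 0.057 ] jaw -6.3 q6 0.81 q1 0.7 gw 0.0006 F [-0.8  0.8  1.2]
```

View pics/qn.png

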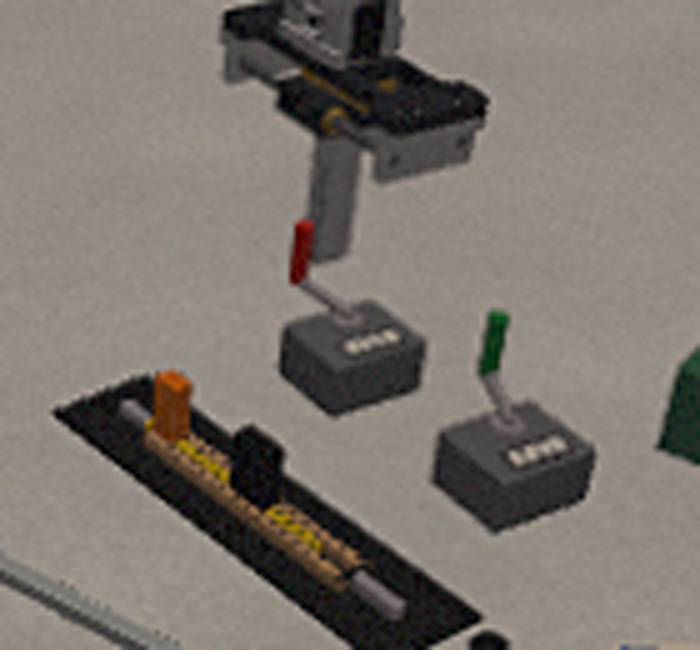

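The lever is moving. I keep pushing to the stop, watching the force.

>>> servo_tool(
  motion=[0,-7,0,0,0,-14,0,0,0,-17,0,0,0,-17,0,0],
)

```text
time_s: 62.22
ee_pos: [0.411, 0.3794, 0.0569]
eef_rot: [0.573, 1.57, 0.463]
force: [3.4, 3.5, -1.7]
grip_width: 0.0005
```

>>> servo_tool(
  motion=[0,-2,0,0,0,-2,0,0],
)

```text
time_s: 62.48
ee_pos: [0.411, 0.3781, 0.057]
eef_rot: [0.917, 1.569, 0.807]
force: [5.3, 7.2, -3.9]
grip_width: 0.0002
```

>>> servo_tool(
  motion=[0,-2,0,0,0,-2,0,0],
)

```text
time_s: 62.72
ee_pos: [0.4111, 0.3774, 0.0571]
eef_rot: [1.084, 1.566, 0.974]
force: [8.3, 16.7, -8.2]
grip_width: 0.0007
```

```bash
python3 - <<'E'
from h import *
c=cam('top'); save(c,'qot',(130,200,210,290),7)
c=cam('scene'); save(c,'qo',(330,80,470,210),5)
E
```

```text
(no output)
```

View pics/qot.png

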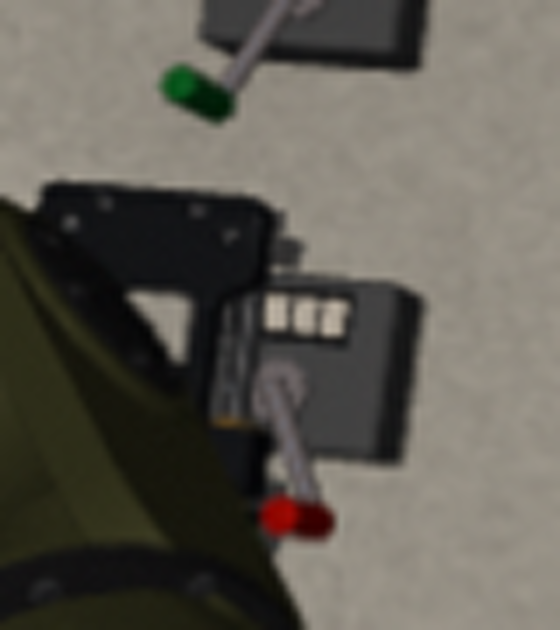

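View pics/qo.png

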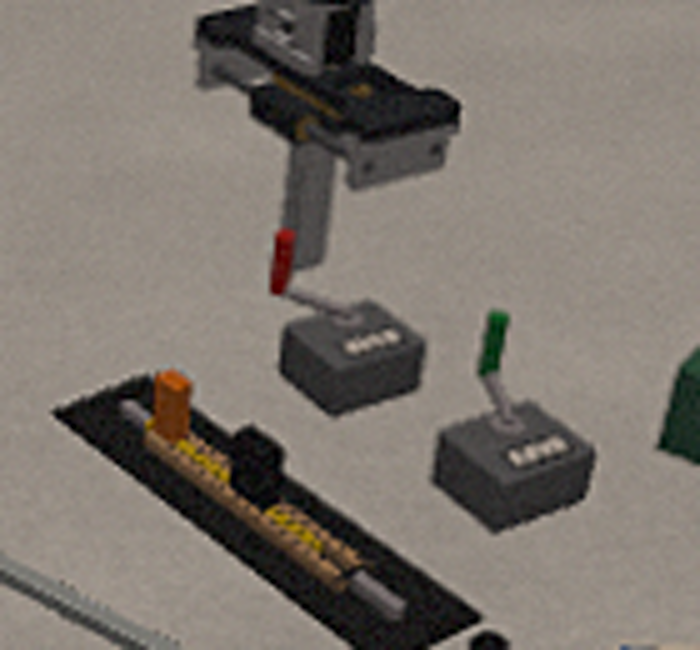

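>>> servo_tool(
  motion=[0,15,0,0,0,30,0,0,0,45,0,0,0,60,0,0,0,72,0,0,0,72,0,0,-60,72,0,0,-120,72,0,0,-120,72,0,0,-120,72,0,0],
)

```text
time_s: 64.08
ee_pos: [0.418, 0.4466, 0.1761]
eef_rot: [-2.218, 1.57, -2.328]
force: [-0.6, -0.8, -0.9]
grip_width: 0.0004
```

```bash
python3 - <<'E'
from h import *
plan([])
c=cam('top'); save(c,'qpt',(130,150,290,290),4); save(c,'qptf')
for P,_ in pots(c): print(P.round(4))
print({k:v[:2].round(4) for k,v in dots(c).items()})
f=lambda L,z:ray(c,[(130+a/4,150+b/4) for a,b in L],z)
c=cam('scene'); save(c,'qp')
for P,_ in pots(c): print(P.round(4))
E
```

```text
t 64.08 p [0.418  0.4466 0.1761] jaw -6.3 q6 0.87 q1 0.76 gw 0.0004 F [-0.6 -0.8 -0.9]
[ 0.5552 -0.2844  0.048 ]
[ 0.5508 -0.3591  0.048 ]
[ 0.4878 -0.3641  0.048 ]
[ 0.4661 -0.2807  0.048 ]
{'red_far': array([0.6646, 0.133 ]), 'red_near': array([ 0.5038, -0.1314]), 'blue_near': array([ 0.7075, -0.0751]), 'blue_far': array([0.4601, 0.0764])}
[ 0.4657 -0.2806  0.048 ]
[ 0.4879 -0.3639  0.048 ]
[ 0.5552 -0.2835  0.048 ]
[ 0.5507 -0.3587  0.048 ]
```

View pics/qpt.png

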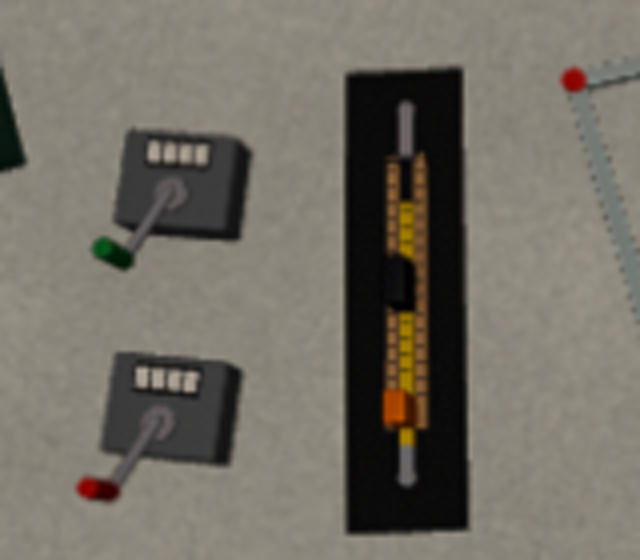

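View pics/qp.png

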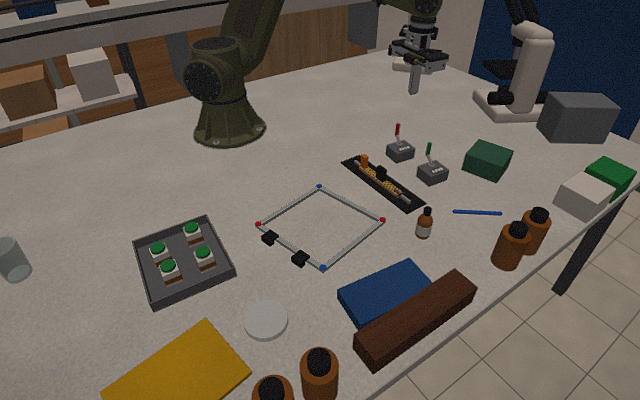

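```bash
python3 - <<'E'
from h import *
c=cam('top')
P=ray(c,[(130+a/4,150+b/4) for a,b in [(405,101),(407,488)]],.012); print(P,np.linalg.norm(P[1]-P[0]))
save(c,'qz',(410,170,510,280),5)
E
```

```text
[[0.65294524 0.2378743  0.012     ]
 [0.41254995 0.23526777 0.012     ]] 0.24040941966911472
```

View pics/qz.png

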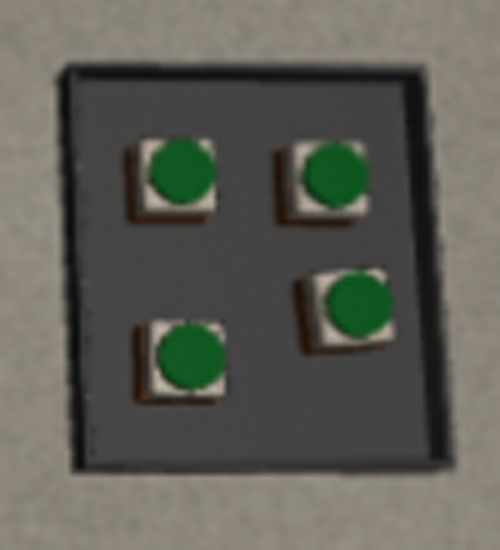

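All four pots are upright in the tray. The rule measures 240.4 mm over its noses, against 239.4 mm when shut at the start. Both levers are at rest and the gripper is clear of everything.

```bash
python3 -c "
from station import ctrl; print(ctrl.hand_in()); print(ctrl.get_obs()['time_s'])"
```

```text
the job is handed in; nothing more can be done
None
the job is handed in; nothing more can be done
```

The job is done and handed in at about 64 s; the hand-in gives no verdict, so what follows rests on my own checks.

- **Pots:** All four stand upright in the tray. One moved about 25 mm inside the tray during the run (the disturbance you warned of), but it still stands well within the limits.
- **Red diagonal:** The slide came out about 49.7 mm, so the diagonal is about 292 mm. I felt contact at both ends, and the pictures show both noses in the corners.
- **Blue diagonal:** The slide came out about 31 mm, so the diagonal is about 273 mm. Vision alone predicted about 274 mm, so the tip may sit about 1 mm off the true corner line. The top view shows both noses in the corners.
- **Lever:** The diagonals differ by about 19 mm, so I swung the red lever to its stop, about 0.92 rad by picture. It sprang back, and the green lever was not touched.
- **Frame:** The corner dots show no movement of the frame beyond about 0.3 mm.
- **Rule:** It is back on its mat, turned end for end, within a few mm of the mat's middle. It measures 240.4 mm over its noses, against 239.4 mm when shut at the start, so it is shut to about 1 mm.
- **Bystanders:** The dish and dropper look unmoved in the last pictures, though I did not measure them.

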